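# Free the seized guard knob of a heating block and load the vials

### The job

The swing guard of the heating station is stuck with dried salts: grip its knob and rock it back and forth in small arcs, pausing at each end and without forcing it, until it breaks free, then swing the guard wide open, away from the wells. Stand every vial from the blue carrier upright and fully down in a well of its own, then swing the guard back straight over the wells and let go. Leave the bottle, the beaker and the tip box alone.

Things in the scene. Friction and masses are not known exactly. Their poses are not given: they have to be found in the camera images.
- station: Fixed heating station, silver-grey, 120 mm deep (its x), its top 60 mm above the bench. Origin at bench level; the block runs from y = -178 to +175 mm in its own frame. Four wells in a row along its y at x = 0; at y = +115 mm a round grey pedestal of 52 mm radius, 134 mm high, carries the guard and knob. Placed and turned differently at each start.
- guard (a joint): Angle (rad) of guard and knob, one rigid part on the pedestal's upright axis. 0: over the wells, pointing to the station's -y (closed). Grows anticlockwise from above, swinging away from the robot; 1.4 to 1.6 is wide open (stops at 1.65 and -0.45). Stays where left (friction 0.15 N m). SEIZED at first: hard stops at about -0.34 and +0.34; how to free it: see joint crust.
- knob_grip (a point): Grip point of the knob, on its axis, 178 mm above the bench. The knob is a black bar 16 mm thick, 64 mm long, from 152 to 188 mm above the bench, on a steel disc of 36 mm radius with its top at 152 mm. The bar's length lies along this point's y, in line with the guard: pinch it from above along the point's x. Turns with the knob; at angle 0 its axes are the station's.
- crust (a joint): How far the hidden crust has crumbled (m): 0.001 at first, 0.008 more per working swing, never back; above 0.045 the knob is free for good. A swing works beyond 0.25 rad (0.28 to 0.32 is good) with half a second's pause there; after it only a swing to the opposite side works: +, -, +, - and so on, six in all (an extra one does no harm).
- guard_end (a point): Middle of the guard's outer end, 285 mm from its axis. The guard is a flat clear plate with orange edges, 77 mm wide, from the axis to 289 mm out, its underside 135 mm and its top 144 mm above the bench.
- well0 (a point): Mouth centre of well 0 in the top of the block, 60 mm above the bench: a round blind hole 41 mm wide and 45 mm deep, on the station's y = -140 mm, x = 0; wells are 50 mm apart. Empty at the start.
- well1 (a point): Mouth centre of well 1 in the top of the block, 60 mm above the bench: a round blind hole 41 mm wide and 45 mm deep, on the station's y = -90 mm, x = 0; wells are 50 mm apart. Empty at the start.
- well2 (a point): Mouth centre of well 2 in the top of the block, 60 mm above the bench: a round blind hole 41 mm wide and 45 mm deep, on the station's y = -40 mm, x = 0; wells are 50 mm apart. Empty at the start.
- well3 (a point): Mouth centre of well 3 in the top of the block, 60 mm above the bench: a round blind hole 41 mm wide and 45 mm deep, on the station's y = 10 mm, x = 0; wells are 50 mm apart. Empty at the start.
- vial0_mid (a point): Centre (half-way up) of vial 0: amber, white label, black cap, 34 mm wide, 105 mm tall, about 110 g, heavy foot; its z points to the cap. Stands upright in the blue carrier, 5 mm above the bench, 75 mm of it showing; absent in some starts. Fully down in a well its centre is 67 mm above the bench and 60 mm stands out: hold its upper part so that the fingers stay above the block.
- vial1_mid (a point): Centre (half-way up) of vial 1: amber, white label, black cap, 34 mm wide, 105 mm tall, about 110 g, heavy foot; its z points to the cap. Stands upright in the blue carrier, 5 mm above the bench, 75 mm of it showing; absent in some starts. Fully down in a well its centre is 67 mm above the bench and 60 mm stands out: hold its upper part so that the fingers stay above the block.
- vial2_mid (a point): Centre (half-way up) of vial 2: amber, white label, black cap, 34 mm wide, 105 mm tall, about 110 g, heavy foot; its z points to the cap. Stands upright in the blue carrier, 5 mm above the bench, 75 mm of it showing; absent in some starts. Fully down in a well its centre is 67 mm above the bench and 60 mm stands out: hold its upper part so that the fingers stay above the block.
- vial3_mid (a point): Centre (half-way up) of vial 3: amber, white label, black cap, 34 mm wide, 105 mm tall, about 110 g, heavy foot; its z points to the cap. Stands upright in the blue carrier, 5 mm above the bench, 75 mm of it showing; absent in some starts. Fully down in a well its centre is 67 mm above the bench and 60 mm stands out: hold its upper part so that the fingers stay above the block.
- carrier: Loose blue block, 150 x 150 x 30 mm, 0.9 kg, on the bench to the right of the station; origin under its centre. Four round pockets 37 mm wide and 25 mm deep at x = +-38 mm, y = +-38 mm in its own frame hold the vials, in any pocket (76 mm apart). May slide; it need not stay in its place.
- wash_bottle: Bystander: white bottle with red cap, 66 mm wide, 170 mm tall, at the left; origin under its centre. To be left alone.
- beaker: Bystander: glass beaker, 72 mm wide, 90 mm tall, at the right behind the carrier; origin under its centre. To be left alone.
- tip_box: Bystander: blue box of yellow pipette tips, 85 x 120 x 58 mm, beyond the station (the guard swings over it); origin under its centre. To be left alone.
Things that resemble listed ones, but are neither listed nor needed, are in the scene too. What is shaped like the part that bears vial0_mid but pink or turquoise is not meant.

How it is judged:
On the way, in this order (a step that is already met when the one before it is completed fails the run):
1. the knob has been rocked until the crust has let go (value of joint crust above 0.045 m), for 0.1 s.
2. the guard is swung wide open (beyond 1.2 rad) (value of joint guard above 1.2 rad), for 0.2 s.
3. with the guard still open, every vial stands fully down in a well ((horizontal distance between vial0_mid and well0 below 0.009 m or horizontal distance between vial0_mid and well1 below 0.009 m or horizontal distance between vial0_mid and well2 below 0.009 m or horizontal distance between vial0_mid and well3 below 0.009 m) and angle between each of vial0_mid, vial1_mid, vial2_mid, vial3_mid's own z axis and vertical below 0.17 rad and height (world z) of vial0_mid between 0.06 and 0.074 m and (horizontal distance between vial1_mid and well0 below 0.009 m or horizontal distance between vial1_mid and well1 below 0.009 m or horizontal distance between vial1_mid and well2 below 0.009 m or horizontal distance between vial1_mid and well3 below 0.009 m) and height (world z) of vial1_mid between 0.06 and 0.074 m and (horizontal distance between vial2_mid and well0 below 0.009 m or horizontal distance between vial2_mid and well1 below 0.009 m or horizontal distance between vial2_mid and well2 below 0.009 m or horizontal distance between vial2_mid and well3 below 0.009 m) and height (world z) of vial2_mid between 0.06 and 0.074 m and (horizontal distance between vial3_mid and well0 below 0.009 m or horizontal distance between vial3_mid and well1 below 0.009 m or horizontal distance between vial3_mid and well2 below 0.009 m or horizontal distance between vial3_mid and well3 below 0.009 m) and height (world z) of vial3_mid between 0.06 and 0.074 m and value of joint guard above 0.9 rad), for 0.2 s.
At the end, for the whole second after the job is handed in: Every vial present stands in a well, its centre within 9 mm of the well's axis, within 0.17 rad of upright and its centre 60 to 74 mm above the bench (fully down: 67 mm); the guard is back over the wells, within 0.15 rad of 0, and at rest ((horizontal distance between vial0_mid and well0 below 0.009 m or horizontal distance between vial0_mid and well1 below 0.009 m or horizontal distance between vial0_mid and well2 below 0.009 m or horizontal distance between vial0_mid and well3 below 0.009 m) and angle between each of vial0_mid, vial1_mid, vial2_mid, vial3_mid's own z axis and vertical below 0.17 rad and height (world z) of vial0_mid between 0.06 and 0.074 m and (horizontal distance between vial1_mid and well0 below 0.009 m or horizontal distance between vial1_mid and well1 below 0.009 m or horizontal distance between vial1_mid and well2 below 0.009 m or horizontal distance between vial1_mid and well3 below 0.009 m) and height (world z) of vial1_mid between 0.06 and 0.074 m and (horizontal distance between vial2_mid and well0 below 0.009 m or horizontal distance between vial2_mid and well1 below 0.009 m or horizontal distance between vial2_mid and well2 below 0.009 m or horizontal distance between vial2_mid and well3 below 0.009 m) and height (world z) of vial2_mid between 0.06 and 0.074 m and (horizontal distance between vial3_mid and well0 below 0.009 m or horizontal distance between vial3_mid and well1 below 0.009 m or horizontal distance between vial3_mid and well2 below 0.009 m or horizontal distance between vial3_mid and well3 below 0.009 m) and height (world z) of vial3_mid between 0.06 and 0.074 m and value of joint guard between -0.15 and 0.15 rad and velocity of joint guard between -0.05 and 0.05 rad/s); the robot touches nothing.
It fails at once if the knob is forced past its stops while still seized ((value of joint guard above 0.43 rad or value of joint guard below -0.43 rad) and not (value of joint crust above 0.045 m)).
It fails at once if the bottle, beaker or tip box is pushed away by more than 30 mm or tipped over (distance of any of wash_bottle, beaker, tip_box from where it was at the start of the episode above 0.03 m or angle between any of wash_bottle, beaker, tip_box's own z axis and vertical above 0.5 rad).
Of vial0, vial1, vial2, vial3 only 3 to 4 are there at a start; the rules pass over those that are not, and their reading is None.
At some moment in a run one of carrier may be knocked a few centimetres aside while the robot is not near it.
It also fails if it takes over 208 s, if anything falls off the work surface, if the arm or the gripper's body presses on something with over 40 N, if the wrist force passes 120 N, or if a joint passes its speed limit or range.

### The arm

A 6-joint arm with a two-finger parallel gripper is mounted at the origin on the work surface. World frame = base frame: x ahead of the robot, y to its left, z up, the work surface at z = 0. Lengths are in m, angles in rad, forces in N, time in s.
With the tool pointing down it reaches from about 0.25 to 0.8 m from the base axis. Payload 3.9 kg.
Tool frame: the origin (TCP) lies on the mounting face of the last link; the fingertips stand 173 mm ahead of it and the grasp point (between the pads) lies 155 mm ahead of it; y points along the fingers, z is the direction in which the jaws open and shut, and the axes are right-handed (so a half turn about y gives the same grasp; the last joint's range is limited). The gripper opens to 85 mm and grips with 20 to 120 N. Pads are 22 mm wide; open, the fingers measure 114 mm over their backs; the gripper's body (76 mm by 85 mm) begins 54 mm behind the grasp point. The pads swing forward as they close: fully open they stand 13 mm farther back than shut.
Start: joints at [1.154, 0.26, -0.138, 1.173, 0, 1.571], TCP at [0.213, 0.48, 0.405] pointing down, gripper open.
Joint ranges: [-2.78, 2.78], [-0.83, 1.72], [-1.28, 1.37], [-1.9, 2.12], [-1.57, 1.48], [-3.14, 3.14]. Speed limits (rad/s): [2.57, 2.57, 3.14, 3.14, 3.14, 3.14].

### API

Orientations are given as [roll, pitch, yaw] about the fixed x, y, z axes, in that order (R = Rz(yaw) Ry(pitch) Rx(roll)).
In Python, from plant import manip, snapshot, models gives the robot as it stands.
- The arm moves only by the tool servo_tool, never from a script. Its argument "deltas" is a list of rows, each an object of numbers: "x", "y", "z": the shift along the tool's x, y, z in cm; "ax", "ay", "az": the turn, a rotation vector about the tool's x, y, z in rad. A call has 1 to 10 rows; each row shifts and turns the commanded pose from where the row before left it, along the tool's axes as they then stand; what a row does not reach is not made up. A row lasts 1/10 s, in which the tool goes at most 50 mm and 8.59 degrees, less where a joint would pass 70% of its speed; a pose out of reach is approached as far as the arm can. A call is refused whole if a number of a shift passes 5 or a number of a turn 0.15, either way. A call with a gripper value outside its range is refused whole. "jaw" is the finger opening in cm, from 0 to 8.54, set as the call begins (left out, the last holds). The fingers move at their own pace and stop on an object; "grip_force" is the grip in N (left out, the last holds). Time passes only in rows, so rows that do not move let the fingers close. It gives the time, the measured TCP pose, the force and the opening at its end, in the units of the state.
- manip.sense(): the state, without advancing time (a new reading comes with each control period).
- snapshot(name): name is "scene" or "side" or "wrist"; returns a dict with "image" (384x512x3 uint8, red, green, blue), "camera_matrix" (3x3 intrinsics, pixels), "R" (3x3) and "t" (3): a world point X has camera coordinates R X + t. Camera axes: x right, y down, z forward; pixel columns grow to the right and rows downward; lengths in m; the calibration is good to about 2 mm. A picture is of the moment at which its call begins. There is no depth.
- manip.finish_job(): hands the job in, once; it reports no verdict.
Trained networks look in the newest picture that a camera, given by its name, has taken for a name from the list of things; names that differ only in an ending like _2 or _b are one class to them, and where a whole thing is asked for, a point or a joint stands for the part that bears it (a point fixed in the world has none). Each returns a list of dicts, best first, with "confidence" (0 to 1); they miss things now and then, are a little off and sometimes report something else, mostly with a low value. They report only what shows in the picture. A call takes as long as a camera call. They do not tell look-alikes from the thing itself.
- models.trace(thing, camera): "region" (384x512 bool, what is visible of it) and "bbox" ([left, top, right, bottom] in pixels, round what is visible of it).
- models.landmark_of(thing, camera): "centre" ([column, row] in pixels: a listed point, or the origin of a listed thing).
The state is a dict: "time": time; "q": joint angles; "qvel": joint speeds; "joint_torque": joint torques, N m; "tcp_pos": TCP position; "eef_rot": TCP orientation; "wrist_force": force on the tool from outside, world axes, zero at the start; "ft_torque": the same for the moment, N m; "width": finger opening in m.
Only numpy, scipy, OpenCV 4.12 (cv2) and the standard library are available. Lean on these libraries where they do the work, as an engineer would, in place of code of your own. Each camera call takes 0.05 s, during which the arm holds its last target. There are 200 camera calls.

## Working session

There is one attempt and no reset: what is moved stays moved. The work goes in short steps, Python scripts to look and compute and a tool call to move; the robot and the scene stay as the last step left them, time stands still between calls to the robot, and variables do not carry over. Pictures are saved under pics/ and viewed, about 12 in all and at most 16, crops included, and the job is handed in when it is done.

Besides the shell and the picture viewer there is one more tool, called after "Request:" in YAML: its name, and indented under it one key for each argument. servo_tool: Moves the arm, as the interface text tells. Its arguments: {"type":"object","properties":{"deltas":{"type":"array","items":{"type":"object","properties":{"x":{"type":"number"},"y":{"type":"number"},"z":{"type":"number"},"ax":{"type":"number"},"ay":{"type":"number"},"az":{"type":"number"}}}},"jaw":{"type":"number"},"grip_force":{"type":"number"}},"required":["deltas"]}

```bash
ls; mkdir -p pics
cat > h.py <<'E'
import numpy as np, cv2
from plant import manip, snapshot, models
from scipy.spatial.transform import Rotation as Ro
def snap(c,fn=None):
    s=snapshot(c)
    if fn: cv2.imwrite('pics/'+fn,s['image'][:,:,::-1])
    return s
def ray(s,px,z):
    K=s['camera_matrix'];R=np.array(s['R']);t=np.array(s['t'])
    d=R.T@np.linalg.inv(K)@np.array([px[0],px[1],1.]);c=-R.T@t
    return c+d*(z-c[2])/d[2]
def proj(s,X):
    p=s['camera_matrix']@(np.array(s['R'])@np.array(X)+np.array(s['t']));return p[:2]/p[2]
def tool():
    st=manip.sense();return np.array(st['tcp_pos']),Ro.from_euler('xyz',st['eef_rot']).as_matrix(),st
E
python3 - <<'E'
from h import *
p,R,st=tool();print(p,R.round(3),st['width'],st['time'])
ims=[]
Z=dict(station=0,knob_grip=.178,guard_end=.14,well0=.06,well1=.06,well2=.06,well3=.06,vial0_mid=.0575,carrier=0,tip_box=0,beaker=0,wash_bottle=0)
for c in ['scene','side']:
    s=snap(c,c+'0.png');ims.append(s['image'])
    for n,z in Z.items():
        for d in models.landmark_of(n,c)[:6]:
            print(c,n,round(d['confidence'],2),np.round(d['centre']),ray(s,d['centre'],z).round(3)[:2])
E
```

```text
pics
[0.21239875 0.47974274 0.40385151] [[ 0.914 -0.001  0.405]
 [-0.405 -0.002  0.914]
 [ 0.    -1.    -0.002]] 0.08529840377090472 0.0
scene station 0.71 [175. 163.] [ 0.367 -0.304]
scene station 0.68 [295. 211.] [0.561 0.115]
scene knob_grip 0.59 [175. 162.] [ 0.555 -0.242]
scene knob_grip 0.56 [345. 165.] [0.53  0.244]
scene guard_end 0.88 [241. 178.] [ 0.564 -0.053]
scene well0 0.96 [252. 199.] [ 0.574 -0.021]
scene well0 0.71 [268. 196.] [0.556 0.027]
scene well0 0.68 [286. 197.] [0.556 0.082]
scene well0 0.67 [304. 194.] [0.542 0.139]
scene well1 0.96 [252. 199.] [ 0.574 -0.021]
scene well1 0.71 [268. 196.] [0.556 0.027]
scene well1 0.68 [286. 197.] [0.556 0.082]
scene well1 0.67 [304. 194.] [0.542 0.139]
scene well2 0.96 [252. 199.] [ 0.574 -0.021]
scene well2 0.71 [268. 196.] [0.556 0.027]
scene well2 0.68 [286. 197.] [0.556 0.082]
scene well2 0.67 [304. 194.] [0.542 0.139]
scene well3 0.96 [252. 199.] [ 0.574 -0.021]
scene well3 0.71 [268. 196.] [0.556 0.027]
scene well3 0.68 [286. 197.] [0.556 0.082]
scene well3 0.67 [304. 194.] [0.542 0.139]
scene vial0_mid 0.79 [199. 200
[... 1207 characters left out ...]
208.] [ 0.552 -0.014]
side well2 0.39 [257. 191.] [0.621 0.077]
side well3 0.94 [240. 198.] [0.548 0.059]
side well3 0.84 [234. 187.] [0.553 0.139]
side well3 0.81 [243. 204.] [0.541 0.013]
side well3 0.77 [249. 208.] [ 0.552 -0.014]
side well3 0.39 [257. 191.] [0.621 0.077]
side vial0_mid 0.96 [325. 283.] [ 0.589 -0.434]
side vial0_mid 0.87 [269. 254.] [ 0.508 -0.263]
side vial0_mid 0.67 [241. 236.] [ 0.463 -0.152]
side vial0_mid 0.64 [275. 233.] [ 0.568 -0.181]
side vial0_mid 0.62 [226. 245.] [ 0.409 -0.173]
side carrier 0.79 [268. 282.] [ 0.481 -0.313]
side tip_box 0.87 [312. 216.] [ 0.775 -0.07 ]
side beaker 0.67 [326. 255.] [ 0.697 -0.279]
side wash_bottle 0.59 [188. 182.] [0.433 0.357]
```

Run:
```python
import cv2,numpy as np
a=cv2.imread('pics/scene0.png')[130:300,90:410];b=cv2.imread('pics/side0.png')[130:310,150:390]
cv2.imwrite('pics/v1.png',np.vstack([cv2.resize(a,(560,298),interpolation=2),cv2.resize(b,(400,300),interpolation=2) if 0 else cv2.copyMakeBorder(cv2.resize(b,(400,300),interpolation=2),0,0,0,160,0)]))
```

```text
(no output)
```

View pics/v1.png

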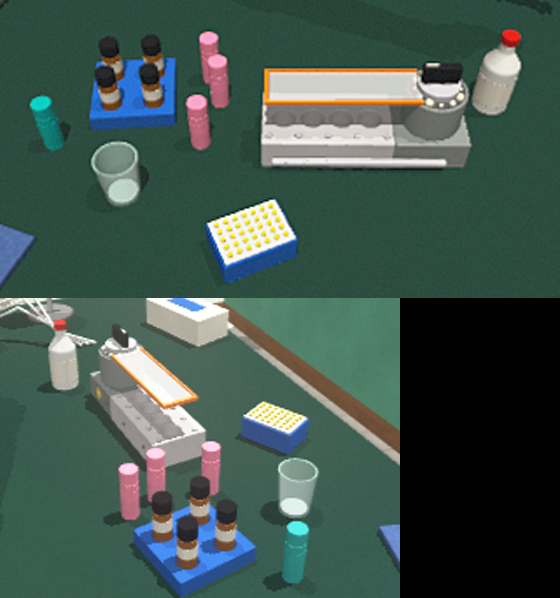

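Four amber vials in the blue carrier; pink and turquoise ones are decoys. The guard is closed over the wells and the knob is at the left end. I'll move over the knob.

Request:
servo_tool:
  deltas:
    - {"ay":0.144}
    - {"ay":0.144}
    - {"ay":0.144}
    - {"ay":0.144}
    - {"ay":0.144}
    - {"ay":0.144}
    - {"ay":0.144}
    - {"ay":0.144}
  jaw: 6

```text
invalid input at $.deltas[0]: expected keys x, y, z, ax, ay, az
```

Request:
servo_tool:
  deltas:
    - {"x":2,"z":3.3}
    - {"x":2,"z":3.3}
    - {"x":2,"z":3.3}
    - {"x":2,"z":3.3}
    - {"x":2,"z":3.3}
    - {"x":2,"z":3.3}
    - {"x":2,"z":3.3}
    - {"x":2,"z":3.3}
    - {}
    - {}

```text
invalid input at $.deltas[0]: expected keys x, y, z, ax, ay, az
```

Run:
```python
from h import *
p,R,st=tool();print(p,R.round(3),st['width'],st['time'])
s=snap('wrist','w1.png')
print(-np.array(s['R']).T@s['t'])
for n,z in dict(station=0,knob_grip=.178,guard_end=.14,well0=.06).items():
    for d in models.landmark_of(n,'wrist')[:6]:
        print(n,round(d['confidence'],2),np.round(d['centre']),ray(s,d['centre'],z).round(3)[:2])
```

```text
[0.21252227 0.48004644 0.40471011] [[ 0.914  0.     0.405]
 [-0.405  0.     0.914]
 [-0.    -1.     0.   ]] 0.08561284782795091 1.3
[0.14671095 0.50774734 0.37424794]
```

View pics/w1.png

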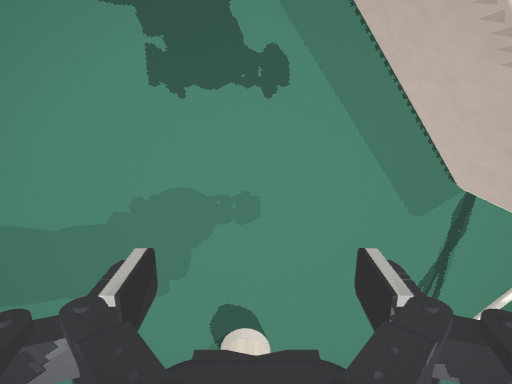

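Request:
servo_tool:
  deltas:
    - {"x":0,"y":0,"z":0,"ax":0,"ay":0.144,"az":0}
    - {"x":0,"y":0,"z":0,"ax":0,"ay":0.144,"az":0}
    - {"x":0,"y":0,"z":0,"ax":0,"ay":0.144,"az":0}
    - {"x":0,"y":0,"z":0,"ax":0,"ay":0.144,"az":0}
    - {"x":0,"y":0,"z":0,"ax":0,"ay":0.144,"az":0}
    - {"x":0,"y":0,"z":0,"ax":0,"ay":0.144,"az":0}
    - {"x":0,"y":0,"z":0,"ax":0,"ay":0.144,"az":0}
    - {"x":0,"y":0,"z":0,"ax":0,"ay":0.144,"az":0}
  jaw: 6

```text
time: 2.35
tcp_pos: [0.2125, 0.48, 0.4047]
eef_rot: [-1.571, -0.0, -1.575]
wrist_force: [0.1, -0.2, -0.2]
width: 0.0602
```

Request:
servo_tool:
  deltas:
    - {"x":2,"y":0,"z":3.3,"ax":0,"ay":0,"az":0}
    - {"x":2,"y":0,"z":3.3,"ax":0,"ay":0,"az":0}
    - {"x":2,"y":0,"z":3.3,"ax":0,"ay":0,"az":0}
    - {"x":2,"y":0,"z":3.3,"ax":0,"ay":0,"az":0}
    - {"x":2,"y":0,"z":3.3,"ax":0,"ay":0,"az":0}
    - {"x":2,"y":0,"z":3.3,"ax":0,"ay":0,"az":0}
    - {"x":2,"y":0,"z":3.3,"ax":0,"ay":0,"az":0}
    - {"x":2,"y":0,"z":3.3,"ax":0,"ay":0,"az":0}
    - {"x":2,"y":0,"z":3.3,"ax":0,"ay":0,"az":0}
    - {"x":0,"y":0,"z":0,"ax":0,"ay":0,"az":0}

```text
time: 3.35
tcp_pos: [0.5134, 0.2984, 0.4043]
eef_rot: [-1.569, -0.001, -1.574]
wrist_force: [-0.4, 0.7, -0.8]
width: 0.0604
```

Run:
```python
from h import *
p,R,st=tool();print(p,R.round(3),st['width'],st['time'],st['q'])
s=snap('wrist','w2.png')
print(-np.array(s['R']).T@s['t'])
for n,z in dict(station=0,knob_grip=.178,guard_end=.14,well0=.06).items():
    for d in models.landmark_of(n,'wrist')[:6]:
        print(n,round(d['confidence'],2),np.round(d['centre']),ray(s,d['centre'],z).round(3)[:2])
```

```text
[0.51343742 0.2983788  0.4042655 ] [[-0.003  0.002  1.   ]
 [-1.    -0.001 -0.003]
 [ 0.001 -1.     0.002]] 0.06038339765251091 3.35 [ 5.26847395e-01  3.78787321e-01  3.49516943e-02  1.22551579e+00
 -1.66161009e-03  2.10088791e+00]
[0.51355477 0.368803   0.3737519 ]
knob_grip 0.94 [306. 307.] [0.547 0.23 ]
```

View pics/w2.png

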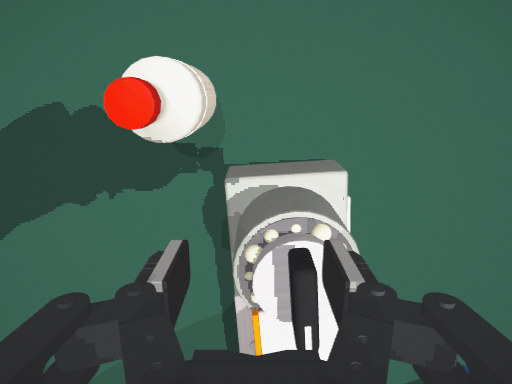

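Run:
```python
from h import *
s=snap('wrist');g=s['image'].max(2)
m=(g<40).astype(np.uint8);m[358:]=0;m[:,:285]=0;m[:,330:]=0
n,l,st,_=cv2.connectedComponentsWithStats(m);print(st)
for r in range(250,350,12):
    c=np.where(g[r,280:335]<45)[0]+280
    print(r,c.min() if len(c) else None,c.max() if len(c) else None)
for a in [(302,250),(290,255),(290,345),(316,345)]: print(a,ray(s,a,.188)[:2].round(4))
for a in [(233,355),(226,180),(345,172),(226,170)]: print(a,ray(s,a,.06)[:2].round(4),ray(s,a,.0)[:2].round(4))
for a in [(252,312),(258,355)]: print(a,ray(s,a,.144)[:2].round(4))
for r in models.trace('station','wrist')[:1]:
    print(r['bbox'])
```

```text
[[     0      0    512    384 195877]
 [   296    252     26     97    727]
 [   329    255      1      1      1]
 [   326    278      1      1      1]
 [   325    285      1      1      1]
 [   329    286      1      1      1]]
250 324 330
262 296 334
274 296 334
286 297 334
298 297 334
310 298 334
322 298 303
334 301 303
346 303 303
(302, 250) [0.5365 0.28  ]
(290, 255) [0.5294 0.2766]
(290, 345) [0.5314 0.2107]
(316, 345) [0.5487 0.2108]
(233, 355) [0.4831 0.0862] [0.4782 0.0317]
(226, 180) [0.4797 0.2906] [0.4742 0.2751]
(345, 172) [0.5934 0.2988] [0.6096 0.2849]
(226, 170) [0.4799 0.3004] [0.4744 0.2868]
(252, 312) [0.5057 0.2041]
(258, 355) [0.5106 0.1626]
[229.7, 163.3, 363.6, 361.0]
```

Run:
```python
import cv2
a=cv2.imread('pics/w2.png')[150:384,200:380]
cv2.imwrite('pics/v2.png',cv2.resize(a,None,fx=2.5,fy=2.5,interpolation=2))
```

```text
(no output)
```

View pics/v2.png

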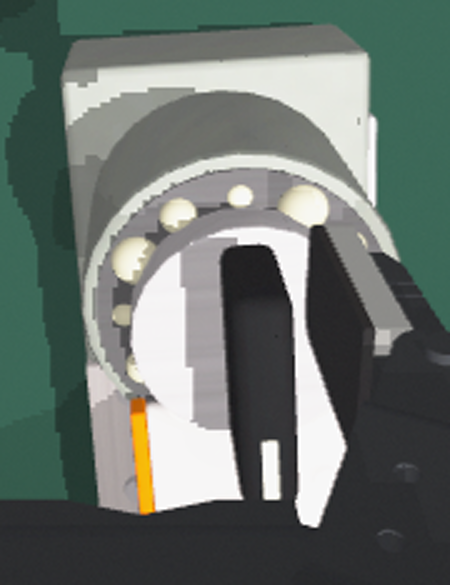

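Request:
servo_tool:
  deltas:
    - {"x":2.2,"y":0,"z":1.0,"ax":0,"ay":0,"az":0}
    - {"x":2.2,"y":0,"z":1.0,"ax":0,"ay":0,"az":0}
    - {"x":2.3,"y":0,"z":1.0,"ax":0,"ay":-0.045,"az":0}
    - {"x":0,"y":0,"z":0,"ax":0,"ay":0,"az":0}
    - {"x":0,"y":0,"z":0,"ax":0,"ay":0,"az":0}

```text
time: 4.2
tcp_pos: [0.5396, 0.234, 0.4049]
eef_rot: [-1.571, 0.001, -1.524]
wrist_force: [-0.7, 0.0, 0.1]
width: 0.0598
```

Run:
```python
from h import *
p,R,st=tool();print(p,R.round(3),st['time'])
s=snap('wrist','w3.png')
for n,z in dict(knob_grip=.178).items():
    for d in models.landmark_of(n,'wrist')[:6]:
        print(n,round(d['confidence'],2),np.round(d['centre']),ray(s,d['centre'],z).round(3)[:2])
cv2.imwrite('pics/v3.png',cv2.resize(s['image'][100:,130:400,::-1],None,fx=2,fy=2,interpolation=2))
```

```text
[0.53961732 0.23399341 0.40493077] [[ 0.047 -0.     0.999]
 [-0.999  0.001  0.047]
 [-0.001 -1.    -0.   ]] 4.2
knob_grip 0.67 [270. 216.] [0.548 0.232]
```

View pics/v3.png

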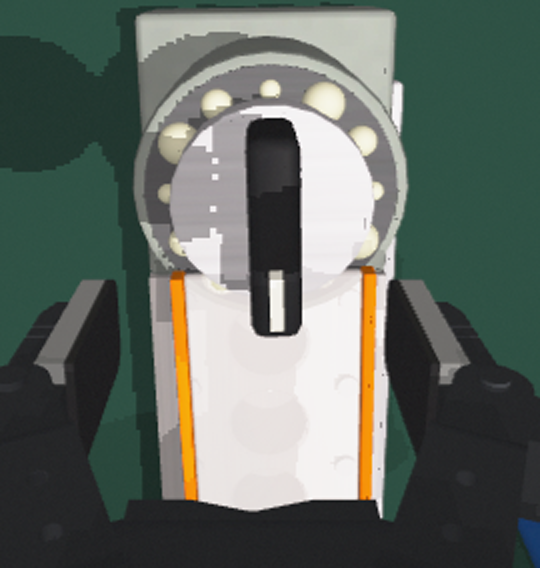

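Request:
servo_tool:
  deltas:
    - {"x":0.3,"y":1.8,"z":0.7,"ax":0,"ay":-0.03,"az":0}
    - {"x":0,"y":1.8,"z":0,"ax":0,"ay":0,"az":0}
    - {"x":0,"y":1.8,"z":0,"ax":0,"ay":0,"az":0}
    - {"x":0,"y":1.7,"z":0,"ax":0,"ay":0,"az":0}
    - {"x":0,"y":0,"z":0,"ax":0,"ay":0,"az":0}

```text
time: 4.8
tcp_pos: [0.5457, 0.2317, 0.3313]
eef_rot: [-1.576, -0.001, -1.492]
wrist_force: [0.0, -0.3, -1.0]
width: 0.0599
```

Request:
servo_tool:
  deltas:
    - {"x":0,"y":0,"z":0,"ax":0,"ay":0,"az":0}
    - {"x":0,"y":0,"z":0,"ax":0,"ay":0,"az":0}
    - {"x":0,"y":0,"z":0,"ax":0,"ay":0,"az":0}
    - {"x":0,"y":0,"z":0,"ax":0,"ay":0,"az":0}
    - {"x":0,"y":0,"z":0,"ax":0,"ay":0,"az":0}
    - {"x":0,"y":0,"z":0,"ax":0,"ay":0,"az":0}
  jaw: 0
  grip_force: 40

```text
time: 5.4
tcp_pos: [0.5466, 0.2313, 0.3351]
eef_rot: [-1.571, 0.002, -1.493]
wrist_force: [-4.2, 0.9, 4.6]
width: 0.0154
```

Run:
```python
from h import *
p,R,st=tool();print(p,st['eef_rot'],st['time'],st['width'],st['wrist_force'],st['ft_torque'])
```

```text
[0.54663802 0.23128434 0.3350888 ] [-1.57079203e+00  1.52121451e-03 -1.49349771e+00] 5.4 0.015389697262964365 [-4.18409833  0.94812653  4.6491652 ] [ 0.06142055  0.8456223  -0.0047316 ]
```

Request:
servo_tool:
  deltas:
    - {"x":0,"y":0,"z":0,"ax":0,"ay":-0.07,"az":0}
    - {"x":0,"y":0,"z":0,"ax":0,"ay":-0.07,"az":0}
    - {"x":0,"y":0,"z":0,"ax":0,"ay":-0.07,"az":0}
    - {"x":0,"y":0,"z":0,"ax":0,"ay":-0.07,"az":0}
    - {"x":0,"y":0,"z":0,"ax":0,"ay":0,"az":0}
    - {"x":0,"y":0,"z":0,"ax":0,"ay":0,"az":0}

```text
time: 6.0
tcp_pos: [0.5468, 0.2314, 0.3351]
eef_rot: [-1.57, 0.001, -1.213]
wrist_force: [-4.0, 0.4, 5.4]
width: 0.0157
```

Run:
```python
from h import *
p,R,st=tool();print(p,st['eef_rot'],st['time'],st['width'],st['wrist_force'],st['ft_torque'])
for c in ['side','scene']:
    s=snap(c)
    for d in models.landmark_of('guard_end',c)[:2]: 
        X=ray(s,d['centre'],.14);print(c,d['confidence'],X,np.arctan2(X[0]-.547,.231-X[1]))
```

```text
[0.54684433 0.23136903 0.33508795] [-1.56978259e+00  1.32335676e-03 -1.21283963e+00] 6.0 0.015712787482564595 [-4.03091653  0.36376079  5.40129275] [0.13739395 0.71811148 0.20125145]
side 0.57 [ 0.65089346 -0.03667209  0.14      ] 0.37023808266113006
scene 0.9 [ 0.66152963 -0.03101937  0.14      ] 0.4120777584912542
```

Request:
servo_tool:
  deltas:
    - {"x":0,"y":0,"z":0,"ax":0,"ay":0,"az":0}
    - {"x":0,"y":0,"z":0,"ax":0,"ay":0,"az":0}
    - {"x":0,"y":0,"z":0,"ax":0,"ay":0,"az":0}
    - {"x":0,"y":0,"z":0,"ax":0,"ay":0,"az":0}
    - {"x":0,"y":0,"z":0,"ax":0,"ay":0.1,"az":0}
    - {"x":0,"y":0,"z":0,"ax":0,"ay":0.1,"az":0}
    - {"x":0,"y":0,"z":0,"ax":0,"ay":0.1,"az":0}
    - {"x":0,"y":0,"z":0,"ax":0,"ay":0.1,"az":0}
    - {"x":0,"y":0,"z":0,"ax":0,"ay":0.1,"az":0}
    - {"x":0,"y":0,"z":0,"ax":0,"ay":0.1,"az":0}

```text
time: 7.2
tcp_pos: [0.5464, 0.2313, 0.3351]
eef_rot: [-1.572, 0.001, -1.817]
wrist_force: [-4.6, 1.1, 6.7]
width: 0.0151
```

Request:
servo_tool:
  deltas:
    - {"x":0,"y":0,"z":0,"ax":0,"ay":0,"az":0}
    - {"x":0,"y":0,"z":0,"ax":0,"ay":0,"az":0}

```text
time: 7.4
tcp_pos: [0.5464, 0.2313, 0.3351]
eef_rot: [-1.572, 0.001, -1.814]
wrist_force: [-6.3, 0.7, 6.2]
width: 0.0153
```

Run:
```python
from h import *
p,R,st=tool();print(p,st['eef_rot'],st['time'],st['width'],st['wrist_force'],st['ft_torque'])
for c in ['side','scene']:
    s=snap(c)
    for d in models.landmark_of('guard_end',c)[:2]: 
        X=ray(s,d['centre'],.14);print(c,d['confidence'],X,np.arctan2(X[0]-.547,.231-X[1]))
```

```text
[0.54640721 0.23127397 0.33509031] [-1.57185460e+00  1.48763006e-03 -1.81400604e+00] 7.4 0.015291210016300842 [-6.32768221  0.72690157  6.2147041 ] [ 0.090794    0.92058234 -0.20047081]
side 0.63 [ 0.47007274 -0.04149556  0.14      ] -0.27514621968362407
scene 0.71 [ 0.47986596 -0.05076769  0.14      ] -0.23389934860111297
```

Request:
servo_tool:
  deltas:
    - {"x":0,"y":0,"z":0,"ax":0,"ay":0,"az":0}
    - {"x":0,"y":0,"z":0,"ax":0,"ay":0,"az":0}
    - {"x":0,"y":0,"z":0,"ax":0,"ay":0,"az":0}
    - {"x":0,"y":0,"z":0,"ax":0,"ay":0,"az":0}
    - {"x":0,"y":0,"z":0,"ax":0,"ay":-0.1,"az":0}
    - {"x":0,"y":0,"z":0,"ax":0,"ay":-0.1,"az":0}
    - {"x":0,"y":0,"z":0,"ax":0,"ay":-0.1,"az":0}
    - {"x":0,"y":0,"z":0,"ax":0,"ay":-0.1,"az":0}
    - {"x":0,"y":0,"z":0,"ax":0,"ay":-0.1,"az":0}
    - {"x":0,"y":0,"z":0,"ax":0,"ay":-0.1,"az":0}

```text
time: 8.6
tcp_pos: [0.5468, 0.2313, 0.3351]
eef_rot: [-1.57, 0.001, -1.21]
wrist_force: [-2.7, 1.8, 4.6]
width: 0.0149
```

Request:
servo_tool:
  deltas:
    - {"x":0,"y":0,"z":0,"ax":0,"ay":0,"az":0}
    - {"x":0,"y":0,"z":0,"ax":0,"ay":0,"az":0}
    - {"x":0,"y":0,"z":0,"ax":0,"ay":0,"az":0}
    - {"x":0,"y":0,"z":0,"ax":0,"ay":0,"az":0}
    - {"x":0,"y":0,"z":0,"ax":0,"ay":0,"az":0}
    - {"x":0,"y":0,"z":0,"ax":0,"ay":0,"az":0}
    - {"x":0,"y":0,"z":0,"ax":0,"ay":0,"az":0}
    - {"x":0,"y":0,"z":0,"ax":0,"ay":0,"az":0}

```text
time: 9.4
tcp_pos: [0.5468, 0.2313, 0.3351]
eef_rot: [-1.57, 0.001, -1.213]
wrist_force: [-3.1, 1.2, 4.8]
width: 0.0153
```

Request:
servo_tool:
  deltas:
    - {"x":0,"y":0,"z":0,"ax":0,"ay":0.1,"az":0}
    - {"x":0,"y":0,"z":0,"ax":0,"ay":0.1,"az":0}
    - {"x":0,"y":0,"z":0,"ax":0,"ay":0.1,"az":0}
    - {"x":0,"y":0,"z":0,"ax":0,"ay":0.1,"az":0}
    - {"x":0,"y":0,"z":0,"ax":0,"ay":0.1,"az":0}
    - {"x":0,"y":0,"z":0,"ax":0,"ay":0.1,"az":0}

```text
time: 10.0
tcp_pos: [0.5464, 0.2313, 0.3351]
eef_rot: [-1.572, 0.001, -1.817]
wrist_force: [-4.9, 0.5, 7.3]
width: 0.0153
```

Request:
servo_tool:
  deltas:
    - {"x":0,"y":0,"z":0,"ax":0,"ay":0,"az":0}
    - {"x":0,"y":0,"z":0,"ax":0,"ay":0,"az":0}
    - {"x":0,"y":0,"z":0,"ax":0,"ay":0,"az":0}
    - {"x":0,"y":0,"z":0,"ax":0,"ay":0,"az":0}
    - {"x":0,"y":0,"z":0,"ax":0,"ay":0,"az":0}
    - {"x":0,"y":0,"z":0,"ax":0,"ay":0,"az":0}
    - {"x":0,"y":0,"z":0,"ax":0,"ay":0,"az":0}
    - {"x":0,"y":0,"z":0,"ax":0,"ay":0,"az":0}

```text
time: 10.8
tcp_pos: [0.5464, 0.2313, 0.335]
eef_rot: [-1.572, 0.001, -1.814]
wrist_force: [-4.7, 1.1, 6.7]
width: 0.0152
```

Request:
servo_tool:
  deltas:
    - {"x":0,"y":0,"z":0,"ax":0,"ay":-0.1,"az":0}
    - {"x":0,"y":0,"z":0,"ax":0,"ay":-0.1,"az":0}
    - {"x":0,"y":0,"z":0,"ax":0,"ay":-0.1,"az":0}
    - {"x":0,"y":0,"z":0,"ax":0,"ay":-0.1,"az":0}
    - {"x":0,"y":0,"z":0,"ax":0,"ay":-0.1,"az":0}
    - {"x":0,"y":0,"z":0,"ax":0,"ay":-0.1,"az":0}

```text
time: 11.4
tcp_pos: [0.5468, 0.2313, 0.3351]
eef_rot: [-1.57, 0.001, -1.21]
wrist_force: [-3.1, 1.3, 4.6]
width: 0.0152
```

Request:
servo_tool:
  deltas:
    - {"x":0,"y":0,"z":0,"ax":0,"ay":0,"az":0}
    - {"x":0,"y":0,"z":0,"ax":0,"ay":0,"az":0}
    - {"x":0,"y":0,"z":0,"ax":0,"ay":0,"az":0}
    - {"x":0,"y":0,"z":0,"ax":0,"ay":0,"az":0}
    - {"x":0,"y":0,"z":0,"ax":0,"ay":0,"az":0}
    - {"x":0,"y":0,"z":0,"ax":0,"ay":0,"az":0}
    - {"x":0,"y":0,"z":0,"ax":0,"ay":0,"az":0}
    - {"x":0,"y":0,"z":0,"ax":0,"ay":0,"az":0}

```text
time: 12.2
tcp_pos: [0.5468, 0.2313, 0.3351]
eef_rot: [-1.57, 0.001, -1.213]
wrist_force: [-3.9, 1.6, 4.6]
width: 0.015
```

Request:
servo_tool:
  deltas:
    - {"x":0,"y":0,"z":0,"ax":0,"ay":0.1,"az":0}
    - {"x":0,"y":0,"z":0,"ax":0,"ay":0.1,"az":0}
    - {"x":0,"y":0,"z":0,"ax":0,"ay":0.1,"az":0}
    - {"x":0,"y":0,"z":0,"ax":0,"ay":0.1,"az":0}
    - {"x":0,"y":0,"z":0,"ax":0,"ay":0.1,"az":0}
    - {"x":0,"y":0,"z":0,"ax":0,"ay":0.1,"az":0}

```text
time: 12.8
tcp_pos: [0.5464, 0.2313, 0.3351]
eef_rot: [-1.572, 0.001, -1.817]
wrist_force: [-5.0, 1.0, 7.1]
width: 0.0153
```

Request:
servo_tool:
  deltas:
    - {"x":0,"y":0,"z":0,"ax":0,"ay":0,"az":0}
    - {"x":0,"y":0,"z":0,"ax":0,"ay":0,"az":0}
    - {"x":0,"y":0,"z":0,"ax":0,"ay":0,"az":0}
    - {"x":0,"y":0,"z":0,"ax":0,"ay":0,"az":0}
    - {"x":0,"y":0,"z":0,"ax":0,"ay":0,"az":0}
    - {"x":0,"y":0,"z":0,"ax":0,"ay":0,"az":0}
    - {"x":0,"y":0,"z":0,"ax":0,"ay":0,"az":0}
    - {"x":0,"y":0,"z":0,"ax":0,"ay":0,"az":0}

```text
time: 13.6
tcp_pos: [0.5464, 0.2313, 0.3351]
eef_rot: [-1.572, 0.001, -1.814]
wrist_force: [-4.9, 0.3, 5.4]
width: 0.0156
```

Request:
servo_tool:
  deltas:
    - {"x":0,"y":0,"z":0,"ax":0,"ay":-0.1,"az":0}
    - {"x":0,"y":0,"z":0,"ax":0,"ay":-0.1,"az":0}
    - {"x":0,"y":0,"z":0,"ax":0,"ay":-0.1,"az":0}
    - {"x":0,"y":0,"z":0,"ax":0,"ay":-0.1,"az":0}
    - {"x":0,"y":0,"z":0,"ax":0,"ay":-0.1,"az":0}
    - {"x":0,"y":0,"z":0,"ax":0,"ay":-0.1,"az":0}

```text
time: 14.2
tcp_pos: [0.5468, 0.2313, 0.3351]
eef_rot: [-1.57, 0.001, -1.21]
wrist_force: [-3.1, 1.8, 4.3]
width: 0.0155
```

Request:
servo_tool:
  deltas:
    - {"x":0,"y":0,"z":0,"ax":0,"ay":0,"az":0}
    - {"x":0,"y":0,"z":0,"ax":0,"ay":0,"az":0}
    - {"x":0,"y":0,"z":0,"ax":0,"ay":0,"az":0}
    - {"x":0,"y":0,"z":0,"ax":0,"ay":0,"az":0}
    - {"x":0,"y":0,"z":0,"ax":0,"ay":0,"az":0}
    - {"x":0,"y":0,"z":0,"ax":0,"ay":0,"az":0}
    - {"x":0,"y":0,"z":0,"ax":0,"ay":0,"az":0}
    - {"x":0,"y":0,"z":0,"ax":0,"ay":0,"az":0}

```text
time: 15.0
tcp_pos: [0.5469, 0.2313, 0.335]
eef_rot: [-1.57, 0.001, -1.213]
wrist_force: [-2.9, 1.1, 5.2]
width: 0.0154
```

Run:
```python
from h import *
p,R,st=tool();print(p,st['eef_rot'],st['time'],st['width'],st['wrist_force'],st['ft_torque'],st['q'])
```

```text
[0.54685136 0.23134809 0.33504228] [-1.56986772e+00  1.32356738e-03 -1.21304314e+00] 15.0 0.015430752678894365 [-2.85242496  1.0880786   5.20617763] [0.14341567 0.74438938 0.11475951] [ 3.99904202e-01  4.11787653e-01 -9.70042514e-02  1.06102086e+00
  1.28326086e-03  1.61294859e+00]
```

Request:
servo_tool:
  deltas:
    - {"x":0,"y":0,"z":0,"ax":0,"ay":-0.035,"az":0}
    - {"x":0,"y":0,"z":0,"ax":0,"ay":-0.035,"az":0}
    - {"x":0,"y":0,"z":0,"ax":0,"ay":0,"az":0}

```text
time: 15.3
tcp_pos: [0.5469, 0.2313, 0.335]
eef_rot: [-1.57, 0.001, -1.143]
wrist_force: [-4.0, 1.1, 4.6]
width: 0.0152
```

Run:
```python
from h import *
p,R,st=tool();print(p,st['eef_rot'],st['time'],st['width'],st['wrist_force'],st['ft_torque'])
for c in ['side','scene']:
    s=snap(c)
    for d in models.landmark_of('guard_end',c)[:2]: 
        X=ray(s,d['centre'],.14);print(c,d['confidence'],X,np.arctan2(X[0]-.547,.231-X[1]))
```

```text
[0.54688395 0.2313219  0.33504691] [-1.56967867e+00  1.26216101e-03 -1.14272239e+00] 15.3 0.01517577663795864 [-3.99958654  1.06971993  4.55270461] [0.08444226 0.76706076 0.12282197]
side 0.72 [ 0.65317365 -0.02462023  0.14      ] 0.3936746733828043
side 0.65 [ 0.59388631 -0.42259908  0.14      ] 0.07161290915269997
scene 0.57 [ 0.672102   -0.02677701  0.14      ] 0.4518274285026727
```

Request:
servo_tool:
  deltas:
    - {"x":0,"y":0,"z":0,"ax":0,"ay":-0.035,"az":0}
    - {"x":0,"y":0,"z":0,"ax":0,"ay":0,"az":0}

```text
time: 15.7
tcp_pos: [0.5469, 0.2313, 0.335]
eef_rot: [-1.57, 0.001, -1.108]
wrist_force: [-2.9, 0.6, 5.7]
width: 0.0149
```

Run:
```python
from h import *
p,R,st=tool();print(st['eef_rot'],st['ft_torque'])
```

```text
[-1.56954212e+00  1.20427417e-03 -1.10765781e+00] [0.13893903 0.68624371 0.15751483]
```

Request:
servo_tool:
  deltas:
    - {"x":0,"y":0,"z":0,"ax":0,"ay":-0.11,"az":0}
    - {"x":0,"y":0,"z":0,"ax":0,"ay":-0.11,"az":0}
    - {"x":0,"y":0,"z":0,"ax":0,"ay":-0.11,"az":0}
    - {"x":0,"y":0,"z":0,"ax":0,"ay":-0.11,"az":0}
    - {"x":0,"y":0,"z":0,"ax":0,"ay":-0.11,"az":0}
    - {"x":0,"y":0,"z":0,"ax":0,"ay":-0.11,"az":0}
    - {"x":0,"y":0,"z":0,"ax":0,"ay":-0.11,"az":0}
    - {"x":0,"y":0,"z":0,"ax":0,"ay":-0.11,"az":0}
    - {"x":0,"y":0,"z":0,"ax":0,"ay":-0.11,"az":0}
    - {"x":0,"y":0,"z":0,"ax":0,"ay":-0.11,"az":0}

```text
time: 16.7
tcp_pos: [0.5473, 0.232, 0.3351]
eef_rot: [-1.567, -0.002, -0.004]
wrist_force: [-1.6, 4.9, 4.3]
width: 0.015
```

Request:
servo_tool:
  deltas:
    - {"x":0,"y":0,"z":0,"ax":0,"ay":0,"az":0}
    - {"x":0,"y":0,"z":0,"ax":0,"ay":0,"az":0}
    - {"x":0,"y":0,"z":0,"ax":0,"ay":0,"az":0}

```text
time: 17.0
tcp_pos: [0.5473, 0.232, 0.3351]
eef_rot: [-1.568, -0.002, -0.01]
wrist_force: [-2.4, 4.3, 5.2]
width: 0.0156
```

Request:
servo_tool:
  deltas:
    - {"x":0,"y":0,"z":0,"ax":0,"ay":0,"az":0}
    - {"x":0,"y":0,"z":0,"ax":0,"ay":0,"az":0}
    - {"x":0,"y":0,"z":0,"ax":0,"ay":0,"az":0}
    - {"x":0,"y":0,"z":0,"ax":0,"ay":0,"az":0}
    - {"x":0,"y":-3,"z":0,"ax":0,"ay":0,"az":0}
    - {"x":0,"y":-4,"z":0,"ax":0,"ay":0,"az":0}
    - {"x":0,"y":-4,"z":0,"ax":0,"ay":0,"az":0}
    - {"x":0,"y":-1,"z":0,"ax":0,"ay":0,"az":0}
    - {"x":0,"y":0,"z":0,"ax":0,"ay":0,"az":0}
  jaw: 5

```text
time: 17.9
tcp_pos: [0.5477, 0.2311, 0.4557]
eef_rot: [-1.569, -0.004, -0.009]
wrist_force: [0.7, -0.5, -1.0]
width: 0.0499
```

Run:
```python
from h import *
p,R,st=tool();print(p,st['eef_rot'],st['ft_torque'],R.round(3),st['q'])
V={}
for c in ['side','scene']:
    s=snap(c,c+'1.png')
    for n,z in dict(guard_end=.14,well0=.06,vial0_mid=.0575,carrier=0).items():
      for d in models.landmark_of(n,c)[:6]: 
        X=ray(s,d['centre'],z);print(c,n,round(d['confidence'],2),X.round(3),)
```

```text
[0.54771838 0.23108614 0.4557324 ] [-1.56921689 -0.00423226 -0.00928236] [-0.00383637  0.02717535 -0.00743598] [[ 1.     0.004  0.009]
 [-0.009  0.002  1.   ]
 [ 0.004 -1.     0.002]] [ 3.99305213e-01  3.66764421e-01  1.49395653e-01  1.34891615e+00
 -2.32103536e-04  4.08583705e-01]
side guard_end 0.69 [0.828 0.236 0.14 ]
side guard_end 0.57 [0.576 0.285 0.14 ]
side well0 0.87 [ 0.571 -0.008  0.06 ]
side well0 0.81 [0.552 0.072 0.06 ]
side well0 0.21 [0.637 0.501 0.06 ]
side vial0_mid 0.91 [ 0.408 -0.195  0.057]
side vial0_mid 0.82 [ 0.568 -0.183  0.057]
side vial0_mid 0.8 [ 0.6   -0.437  0.057]
side vial0_mid 0.78 [ 0.507 -0.262  0.057]
side vial0_mid 0.68 [ 0.478 -0.157  0.057]
side carrier 0.59 [ 0.477 -0.317  0.   ]
side carrier 0.16 [0.674 0.6   0.   ]
scene guard_end 0.76 [0.841 0.224 0.14 ]
scene well0 0.96 [0.557 0.08  0.06 ]
scene well0 0.82 [0.56  0.034 0.06 ]
scene well0 0.77 [0.558 0.127 0.06 ]
scene well0 0.71 [ 0.43  -0.288  0.06 ]
scene well0 0.66 [ 0.564 -0.014  0.06 ]
scene vial0_mid 0.83 [ 0.508 -0.261  0.057]
scene vial0_mid 0.81 [ 0.604 -0.42   0.057]
scene vial0_mid 0.73 [ 0.414 -0.168  0.057]
scene vial0_mid 0.69 [ 0.58  -0.17   0.057]
scene vial0_mid 0.61 [ 0.485 -0.134  0.058]
scene carrier 0.96 [ 0.468 -0.304  0.   ]
scene carrier 0.53 [0.431 0.378 0.   ]
```

Request:
servo_tool:
  deltas:
    - {"x":0,"y":0,"z":0,"ax":0,"ay":0.142,"az":0}
    - {"x":0,"y":0,"z":0,"ax":0,"ay":0.142,"az":0}
    - {"x":0,"y":0,"z":0,"ax":0,"ay":0.142,"az":0}
    - {"x":0,"y":0,"z":0,"ax":0,"ay":0.142,"az":0}
    - {"x":0,"y":0,"z":0,"ax":0,"ay":0.142,"az":0}
    - {"x":0,"y":0,"z":0,"ax":0,"ay":0.142,"az":0}
    - {"x":0,"y":0,"z":0,"ax":0,"ay":0.142,"az":0}
    - {"x":0,"y":0,"z":0,"ax":0,"ay":0.142,"az":0}
    - {"x":0,"y":0,"z":0,"ax":0,"ay":0.142,"az":0}
    - {"x":0,"y":0,"z":0,"ax":0,"ay":0.142,"az":0}

```text
time: 19.4
tcp_pos: [0.5472, 0.231, 0.4535]
eef_rot: [-1.571, -0.0, -1.435]
wrist_force: [0.0, -0.8, -0.5]
width: 0.0501
```

Request:
servo_tool:
  deltas:
    - {"x":0,"y":0,"z":0,"ax":0,"ay":0.09,"az":0}
    - {"x":4,"y":0,"z":0,"ax":0,"ay":0,"az":0}
    - {"x":4,"y":0,"z":0,"ax":0,"ay":0,"az":0}
    - {"x":4,"y":0,"z":0,"ax":0,"ay":0,"az":0}
    - {"x":4,"y":0,"z":0,"ax":0,"ay":0,"az":0}
    - {"x":4,"y":0,"z":0,"ax":0,"ay":0,"az":0}
    - {"x":0,"y":0,"z":0,"ax":0,"ay":0,"az":0}
    - {"x":0,"y":0,"z":0,"ax":0,"ay":0,"az":0}

```text
time: 20.2
tcp_pos: [0.5576, 0.0304, 0.4537]
eef_rot: [-1.571, 0.0, -1.521]
wrist_force: [0.4, 0.0, -1.1]
width: 0.0501
```

Run:
```python
from h import *
p,R,st=tool();print(p,st['eef_rot'],R.round(3),st['q'][5])
s=snap('wrist','w4.png')
for n,z in dict(station=0,well0=.06,guard_end=.14).items():
    for d in models.landmark_of(n,'wrist')[:6]:
        print(n,round(d['confidence'],2),np.round(d['centre'],1),ray(s,d['centre'],z).round(4)[:2])
```

```text
[0.55756167 0.03043329 0.45366152] [-1.57082230e+00  4.87138964e-04 -1.52097075e+00] [[ 0.05  -0.     0.999]
 [-0.999  0.     0.05 ]
 [-0.    -1.    -0.   ]] 1.575371178486351
station 0.66 [255.4  78.9] [0.5521 0.1162]
well0 0.92 [253.8  69. ] [0.5503 0.1235]
well0 0.91 [256.5 117.2] [0.5554 0.0758]
well0 0.87 [258.3 206.6] [ 0.5624 -0.0234]
well0 0.8 [258.6 163.3] [0.5602 0.0266]
```

View pics/w4.png

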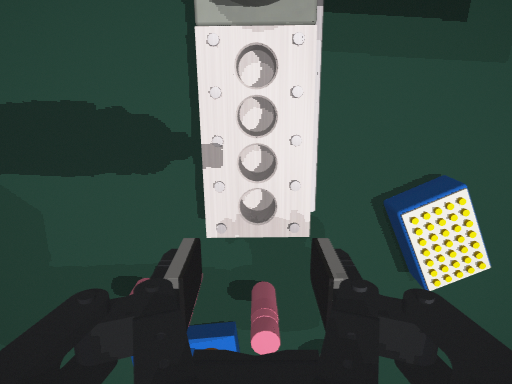

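Request:
servo_tool:
  deltas:
    - {"x":3.7,"y":0,"z":-1.2,"ax":0,"ay":0,"az":0}
    - {"x":3.7,"y":0,"z":-1.2,"ax":0,"ay":0,"az":0}
    - {"x":3.7,"y":0,"z":-1.2,"ax":0,"ay":0,"az":0}
    - {"x":3.7,"y":0,"z":-1.2,"ax":0,"ay":0,"az":0}
    - {"x":3.7,"y":0,"z":-1.2,"ax":0,"ay":0,"az":0}
    - {"x":3.7,"y":0,"z":-1.2,"ax":0,"ay":0,"az":0}
    - {"x":3.7,"y":0,"z":-1.2,"ax":0,"ay":0,"az":0}
    - {"x":3.7,"y":0,"z":-1.2,"ax":0,"ay":0,"az":0}
    - {"x":0,"y":0,"z":0,"ax":0,"ay":0,"az":0}
    - {"x":0,"y":0,"z":0,"ax":0,"ay":0,"az":0}

```text
time: 21.4
tcp_pos: [0.4773, -0.2691, 0.4535]
eef_rot: [-1.571, 0.001, -1.519]
wrist_force: [-0.0, -0.1, -0.3]
width: 0.05
```

Run:
```python
from h import *
p,R,st=tool();print(p,st['eef_rot'],st['q'][5])
s=snap('wrist','w5.png')
for n,z in dict(carrier=0,vial0_mid=.0575).items():
    for d in models.landmark_of(n,'wrist')[:8]:
        print(n,round(d['confidence'],2),np.round(d['centre'],1),ray(s,d['centre'],z).round(4)[:2])
for d in models.trace('carrier','wrist')[:1]: print(d['bbox'])
```

```text
[ 0.47729609 -0.26911436  0.453523  ] [-1.57081789e+00  7.90020224e-04 -1.51912920e+00] 1.005553151181209
carrier 0.97 [253.6 184.9] [ 0.476  -0.3139]
vial0_mid 0.94 [359.   67.5] [ 0.5768 -0.1689]
vial0_mid 0.91 [198.   62.3] [ 0.413  -0.1723]
vial0_mid 0.89 [285.7 159.8] [ 0.5095 -0.2679]
vial0_mid 0.86 [263.6  43.2] [ 0.4784 -0.1511]
[181.3, 118.4, 318.6, 252.2]
```

View pics/w5.png

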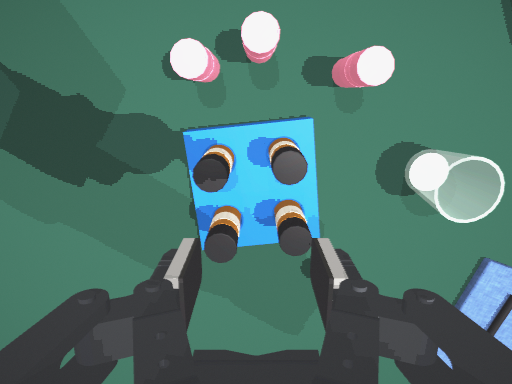

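```bash
cat >> h.py <<'E'
def caps(s,px,show=True):
    # dark cap blobs near given pixels -> xy at z=.11 of min-enclosing/top circle
    g=s['image'].max(2); out=[]
    m=(g<75).astype(np.uint8)
    for c,r in px:
        w=np.zeros_like(m);cv2.circle(w,(int(c),int(r)),24,1,-1)
        ys,xs=np.where(m&w); q=np.median(np.c_[xs,ys],0)
        out.append(ray(s,q,.105)[:2]); print(q,len(xs),out[-1].round(4))
    return np.array(out)
E
python3 - <<'E'
from h import *
s=snap('wrist')
P=caps(s,[(212,172),(289,166),(221,243),(295,238)])
print(P.mean(0),[np.linalg.norm(P[i]-P[j]) for i,j in [(0,1),(2,3),(0,2),(1,3)]])
p,R,st=tool()
E
```

```text
[210. 169.] 725 [ 0.433  -0.2707]
[281. 152.] 152 [ 0.5001 -0.2505]
[220. 245.] 1005 [ 0.4445 -0.3503]
[293. 242.] 832 [ 0.5194 -0.3428]
[ 0.47423128 -0.30356801] [np.float64(0.07007722207613813), np.float64(0.07522140243207275), np.float64(0.0804207191780889), np.float64(0.09429557771610485)]
```

Request:
servo_tool:
  deltas:
    - {"x":-0.1,"y":3,"z":3.3,"ax":0,"ay":0,"az":0}
    - {"x":0,"y":4,"z":0,"ax":0,"ay":0,"az":0}
    - {"x":0,"y":4,"z":0,"ax":0,"ay":0,"az":0}
    - {"x":0,"y":4,"z":0,"ax":0,"ay":0,"az":0}
    - {"x":0,"y":0,"z":0,"ax":0,"ay":0,"az":0}
    - {"x":0,"y":0,"z":0,"ax":0,"ay":0,"az":0}
  jaw: 5.5

```text
time: 22.25
tcp_pos: [0.5101, -0.2658, 0.304]
eef_rot: [-1.572, 0.001, -1.518]
wrist_force: [0.1, 0.2, 0.5]
width: 0.055
```

Run:
```python
from h import *
p,R,st=tool();print(p,st['eef_rot'])
s=snap('wrist','w6.png')
g=p+R[:,1]*.155
print(g,proj(s,g), proj(s,[g[0],g[1],.11]))
for d in models.landmark_of('vial0_mid','wrist')[:8]:
        print(round(d['confidence'],2),np.round(d['centre'],1),ray(s,d['centre'],.0575).round(4)[:2])
```

```text
[ 0.51014261 -0.26584119  0.30399187] [-1.57191245e+00  7.57656257e-04 -1.51762728e+00]
[ 0.50996361 -0.26573311  0.14899201] [256.82566102 270.11061568] [256.76652976 232.52010779]
0.93 [210.7   6. ] [ 0.4772 -0.1492]
0.76 [104.  46.] [ 0.4144 -0.1738]
0.71 [257.  202.2] [ 0.5102 -0.2662]
0.56 [374.5  53.9] [ 0.575  -0.1698]
```

View pics/w6.png

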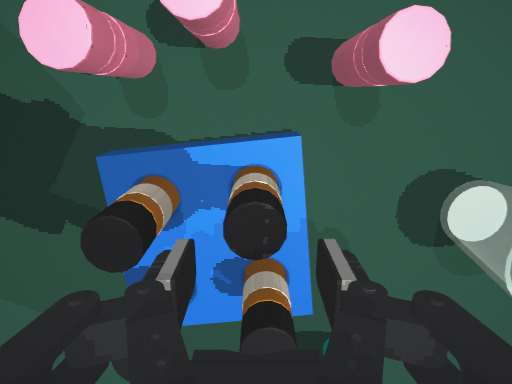

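Request:
servo_tool:
  deltas:
    - {"x":0,"y":2,"z":0,"ax":0,"ay":0,"az":0}
    - {"x":0,"y":2,"z":0,"ax":0,"ay":0,"az":0}
    - {"x":0,"y":2,"z":0,"ax":0,"ay":0,"az":0}
    - {"x":0,"y":0.4,"z":0,"ax":0,"ay":0,"az":0}
    - {"x":0,"y":0,"z":0,"ax":0,"ay":0,"az":0}
    - {"x":0,"y":0,"z":0,"ax":0,"ay":0,"az":0}

```text
time: 22.95
tcp_pos: [0.5109, -0.2671, 0.2417]
eef_rot: [-1.568, -0.002, -1.519]
wrist_force: [-0.3, -0.9, 0.8]
width: 0.055
```

Request:
servo_tool:
  deltas:
    - {"x":0,"y":0,"z":0,"ax":0,"ay":0,"az":0}
    - {"x":0,"y":0,"z":0,"ax":0,"ay":0,"az":0}
    - {"x":0,"y":0,"z":0,"ax":0,"ay":0,"az":0}
    - {"x":0,"y":0,"z":0,"ax":0,"ay":0,"az":0}
    - {"x":0,"y":0,"z":0,"ax":0,"ay":0,"az":0}
    - {"x":0,"y":-1,"z":0,"ax":0,"ay":0,"az":0}
    - {"x":0,"y":-2,"z":0,"ax":0,"ay":0,"az":0}
    - {"x":0,"y":-4,"z":0,"ax":0,"ay":0,"az":0}
    - {"x":0,"y":-4,"z":0,"ax":0,"ay":0,"az":0}
    - {"x":0,"y":-4,"z":0,"ax":0,"ay":0,"az":0}
  jaw: 0
  grip_force: 35

```text
time: 23.95
tcp_pos: [0.5096, -0.2663, 0.3916]
eef_rot: [-1.571, 0.0, -1.519]
wrist_force: [1.6, -0.6, -1.2]
width: 0.0331
```

Request:
servo_tool:
  deltas:
    - {"x":0,"y":-2,"z":0,"ax":0,"ay":0,"az":0}
    - {"x":0,"y":0,"z":0,"ax":0,"ay":0,"az":0}
    - {"x":0,"y":0,"z":0,"ax":0,"ay":0,"az":0}

```text
time: 24.25
tcp_pos: [0.5098, -0.2665, 0.4096]
eef_rot: [-1.571, -0.0, -1.519]
wrist_force: [-0.6, -0.2, -1.7]
width: 0.0333
```

Run:
```python
from h import *
p,R,st=tool();print(p,st['eef_rot'],st['width'],st['wrist_force'])
s=snap('wrist','w7.png')
g=p+R[:,1]*.155; print(proj(s,g+[0,0,.025]))
for d in models.landmark_of('vial0_mid','wrist')[:8]: print(round(d['confidence'],2),d['centre'])
```

```text
[ 0.50984045 -0.26648532  0.40964659] [-1.57053397e+00 -3.40237395e-05 -1.51880255e+00] 0.033310696949463356 [-0.60138398 -0.21571991 -1.67721308]
[256.92478836 307.12937714]
0.84 [228.4, 32.2]
0.72 [333.2, 67.1]
0.71 [256.0, 237.5]
0.55 [152.4, 59.9]
```

View pics/w7.png

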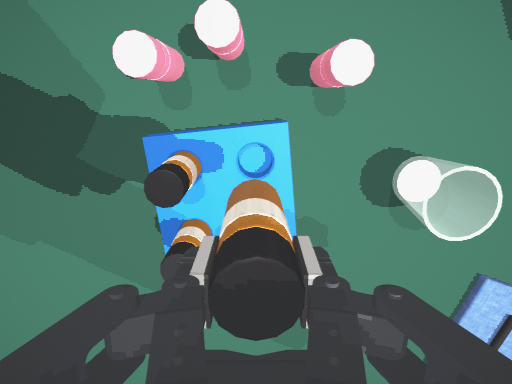

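Request:
servo_tool:
  deltas:
    - {"x":-3,"y":0,"z":0.8,"ax":0,"ay":0,"az":0}
    - {"x":-3,"y":0,"z":0.8,"ax":0,"ay":0,"az":0}
    - {"x":-3,"y":0,"z":0.8,"ax":0,"ay":0,"az":0}
    - {"x":-3,"y":0,"z":0.8,"ax":0,"ay":0,"az":0}
    - {"x":-3,"y":0,"z":0.8,"ax":0,"ay":0,"az":0}
    - {"x":-3,"y":0,"z":0.8,"ax":0,"ay":0,"az":0}
    - {"x":-3,"y":0,"z":0.8,"ax":0,"ay":0,"az":0}
    - {"x":-2.9,"y":0,"z":0.8,"ax":0,"ay":0,"az":0}
    - {"x":0,"y":0,"z":0,"ax":0,"ay":0,"az":0}
    - {"x":0,"y":0,"z":0,"ax":0,"ay":0,"az":0}

```text
time: 25.35
tcp_pos: [0.5611, -0.024, 0.4079]
eef_rot: [-1.574, -0.0, -1.517]
wrist_force: [-0.5, -0.1, -2.2]
width: 0.0336
```

Request:
servo_tool:
  deltas:
    - {"x":0,"y":3,"z":0,"ax":0,"ay":0,"az":0}
    - {"x":0,"y":3,"z":0,"ax":0,"ay":0,"az":0}
    - {"x":0,"y":3,"z":0,"ax":0,"ay":0,"az":0}
    - {"x":0,"y":0.8,"z":0,"ax":0,"ay":0,"az":0}
    - {"x":0,"y":0,"z":0,"ax":0,"ay":0,"az":0}
    - {"x":0,"y":0,"z":0,"ax":0,"ay":0,"az":0}

```text
time: 25.95
tcp_pos: [0.5619, -0.0251, 0.3126]
eef_rot: [-1.57, -0.0, -1.52]
wrist_force: [0.0, 0.1, -1.1]
width: 0.0332
```

Run:
```python
from h import *
p,R,st=tool();print(p,st['eef_rot'],st['width'],st['wrist_force'])
s=snap('wrist','w8.png')
for i,W in enumerate([(.5613,-.0243,.06),(.5585,.0257,.06),(.5557,.0756,.06),(.5529,.1255,.06)]):print(i,proj(s,W))
for d in models.landmark_of('well0','wrist')[:8]: print(round(d['confidence'],2),d['centre'],ray(s,d['centre'],.06)[:2])
```

```text
[ 0.56186938 -0.02513964  0.31263159] [-1.56967393e+00 -2.52298176e-04 -1.51962604e+00] 0.03320039737599621 [ 0.00500804  0.13355843 -1.06182139]
0 [255.3135036  197.33427608]
1 [254.87834603 123.53987414]
2 [254.37487256  39.72525378]
3 [253.79681829 -56.50503692]
0.75 [254.1, 37.5] [0.5554726  0.07682925]
0.65 [255.3, 122.2] [0.55872986 0.02656584]
```

View pics/w8.png

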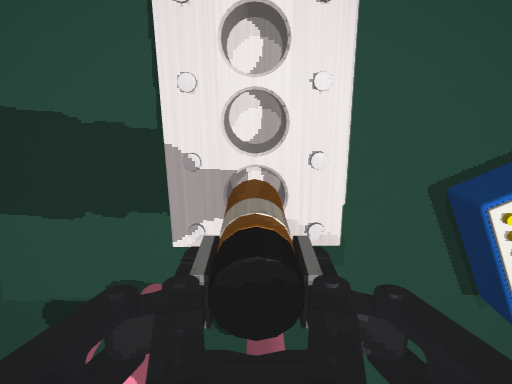

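Request:
servo_tool:
  deltas:
    - {"x":-0.1,"y":0.5,"z":0,"ax":0,"ay":0,"az":0}
    - {"x":0,"y":1,"z":0,"ax":0,"ay":0,"az":0}
    - {"x":0,"y":1,"z":0,"ax":0,"ay":0,"az":0}
    - {"x":0,"y":0.5,"z":0,"ax":0,"ay":0,"az":0}
    - {"x":0,"y":0,"z":0,"ax":0,"ay":0,"az":0}

```text
time: 26.55
tcp_pos: [0.5609, -0.0235, 0.2803]
eef_rot: [-1.573, 0.0, -1.519]
wrist_force: [-1.6, -0.7, -1.0]
width: 0.0334
```

Request:
servo_tool:
  deltas:
    - {"x":0,"y":0.9,"z":0,"ax":0,"ay":0,"az":0}
    - {"x":0,"y":0.9,"z":0,"ax":0,"ay":0,"az":0}
    - {"x":0,"y":0.9,"z":0,"ax":0,"ay":0,"az":0}
    - {"x":0,"y":0.4,"z":0,"ax":0,"ay":0,"az":0}
    - {"x":0,"y":0,"z":0,"ax":0,"ay":0,"az":0}

```text
time: 27.05
tcp_pos: [0.5606, -0.0236, 0.251]
eef_rot: [-1.573, -0.0, -1.519]
wrist_force: [-3.2, -0.2, 5.3]
width: 0.0329
```

Request:
servo_tool:
  deltas:
    - {"x":0,"y":0,"z":0,"ax":0,"ay":0,"az":0}
    - {"x":0,"y":0,"z":0,"ax":0,"ay":0,"az":0}
    - {"x":0,"y":0,"z":0,"ax":0,"ay":0,"az":0}
    - {"x":0,"y":-1,"z":0,"ax":0,"ay":0,"az":0}
    - {"x":0,"y":-3,"z":0,"ax":0,"ay":0,"az":0}
    - {"x":0,"y":-4,"z":0,"ax":0,"ay":0,"az":0}
    - {"x":0,"y":-4,"z":0,"ax":0,"ay":0,"az":0}
    - {"x":0,"y":-4,"z":0,"ax":0,"ay":0,"az":0}
  jaw: 5.5

```text
time: 27.85
tcp_pos: [0.5611, -0.0236, 0.413]
eef_rot: [-1.57, -0.0, -1.519]
wrist_force: [0.5, 1.3, 0.4]
width: 0.055
```

Request:
servo_tool:
  deltas:
    - {"x":4,"y":0,"z":-0.7,"ax":0,"ay":0,"az":0}
    - {"x":4,"y":0,"z":-0.7,"ax":0,"ay":0,"az":0}
    - {"x":4,"y":0,"z":-0.7,"ax":0,"ay":0,"az":0}
    - {"x":4,"y":0,"z":-0.7,"ax":0,"ay":0,"az":0}
    - {"x":4,"y":0,"z":-0.8,"ax":0,"ay":0,"az":0}
    - {"x":4,"y":0,"z":-0.8,"ax":0,"ay":0,"az":0}
    - {"x":4,"y":0,"z":-0.8,"ax":0,"ay":0,"az":0}
    - {"x":3.6,"y":0,"z":-0.8,"ax":0,"ay":0,"az":0}
    - {"x":0,"y":0,"z":0,"ax":0,"ay":0,"az":0}
    - {"x":0,"y":0,"z":0,"ax":0,"ay":0,"az":0}

```text
time: 28.85
tcp_pos: [0.5176, -0.343, 0.411]
eef_rot: [-1.57, 0.0, -1.521]
wrist_force: [0.9, 0.3, 0.1]
width: 0.0549
```

Run:
```python
from h import *
for c in ['scene','side']:
    s=snap(c,c+'2.png');
    for d in models.landmark_of('vial0_mid',c)[:8]: print(c,round(d['confidence'],2),d['centre'],ray(s,d['centre'],.0575)[:2].round(3),ray(s,d['centre'],.067)[:2].round(3))
p,R,st=tool();print(p,st['eef_rot'],st['width'],st['wrist_force'])
s=snap('wrist','w9.png')
g=p+R[:,1]*.155; print('exp',proj(s,[g[0],g[1],.11]))
for n,z in dict(carrier=0,vial0_mid=.0575).items():
    for d in models.landmark_of(n,'wrist')[:8]:
        print(n,round(d['confidence'],2),np.round(d['centre'],1),ray(s,d['centre'],z).round(4)[:2])
```

```text
scene 0.8 [254.3, 193.7] [ 0.548 -0.014] [ 0.557 -0.013]
scene 0.58 [215.1, 175.4] [ 0.476 -0.144] [ 0.486 -0.142]
scene 0.5 [208.3, 162.5] [ 0.417 -0.174] [ 0.427 -0.172]
side 0.89 [225.0, 246.8] [ 0.401 -0.18 ] [ 0.398 -0.192]
side 0.83 [280.0, 232.4] [ 0.584 -0.183] [ 0.578 -0.195]
side 0.75 [329.3, 285.9] [ 0.594 -0.447] [ 0.588 -0.455]
side 0.55 [251.1, 205.0] [0.565 0.002] [ 0.559 -0.012]
side 0.53 [244.3, 234.9] [ 0.477 -0.149] [ 0.472 -0.161]
[ 0.51820192 -0.34098619  0.41103134] [-1.57064733e+00  2.29989693e-04 -1.51708391e+00] 0.054944545836462154 [0.08113987 0.21021749 0.55859216]
exp [256.42352881 180.99431755]
carrier 0.78 [219.7 128.3] [ 0.4758 -0.3112]
vial0_mid 0.74 [327.1 246.8] [ 0.5968 -0.4217]
```

View pics/w9.png

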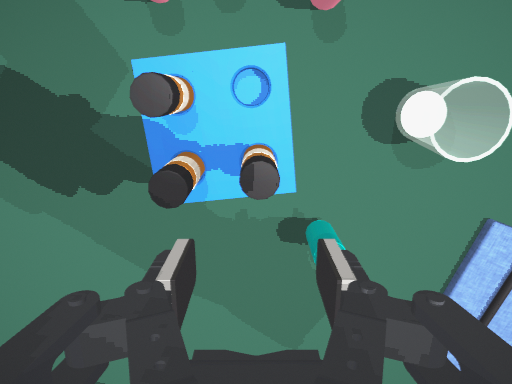

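Request:
servo_tool:
  deltas:
    - {"x":-0.1,"y":4,"z":0.25,"ax":0,"ay":0,"az":0}
    - {"x":0,"y":4,"z":0,"ax":0,"ay":0,"az":0}
    - {"x":0,"y":3,"z":0,"ax":0,"ay":0,"az":0}
    - {"x":0,"y":2,"z":0,"ax":0,"ay":0,"az":0}
    - {"x":0,"y":2,"z":0,"ax":0,"ay":0,"az":0}
    - {"x":0,"y":2.1,"z":0,"ax":0,"ay":0,"az":0}
    - {"x":0,"y":0,"z":0,"ax":0,"ay":0,"az":0}
    - {"x":0,"y":0,"z":0,"ax":0,"ay":0,"az":0}

```text
time: 30.0
tcp_pos: [0.5205, -0.3407, 0.2398]
eef_rot: [-1.571, 0.0, -1.518]
wrist_force: [0.5, -0.0, 0.5]
width: 0.0547
```

Request:
servo_tool:
  deltas:
    - {"x":0,"y":0,"z":0,"ax":0,"ay":0,"az":0}
    - {"x":0,"y":0,"z":0,"ax":0,"ay":0,"az":0}
    - {"x":0,"y":0,"z":0,"ax":0,"ay":0,"az":0}
    - {"x":0,"y":0,"z":0,"ax":0,"ay":0,"az":0}
    - {"x":0,"y":0,"z":0,"ax":0,"ay":0,"az":0}
    - {"x":0,"y":-1,"z":0,"ax":0,"ay":0,"az":0}
    - {"x":0,"y":-4,"z":0,"ax":0,"ay":0,"az":0}
    - {"x":0,"y":-4,"z":0,"ax":0,"ay":0,"az":0}
    - {"x":0,"y":-4,"z":0,"ax":0,"ay":0,"az":0}
    - {"x":0,"y":-4,"z":0,"ax":0,"ay":0,"az":0}
  jaw: 0

```text
time: 31.0
tcp_pos: [0.5199, -0.3409, 0.4116]
eef_rot: [-1.571, 0.0, -1.519]
wrist_force: [0.1, -0.3, -1.1]
width: 0.0333
```

Request:
servo_tool:
  deltas:
    - {"x":0,"y":0,"z":0,"ax":0,"ay":0,"az":0}
    - {"x":0,"y":0,"z":0,"ax":0,"ay":0,"az":0}
    - {"x":0,"y":0,"z":0,"ax":0,"ay":0,"az":0}

```text
time: 31.3
tcp_pos: [0.5199, -0.3408, 0.4083]
eef_rot: [-1.573, 0.002, -1.519]
wrist_force: [-0.5, 0.9, -1.8]
width: 0.0331
```

Run:
```python
from h import *
p,R,st=tool();print(p,st['eef_rot'],st['width'],st['wrist_force'])
s=snap('wrist','w10.png')
b=cv2.imread('pics/w7.png')
cv2.imwrite('pics/v10.png',np.hstack([cv2.imread('pics/w10.png')[:,100:460],b[160:,180:340].copy() if 0 else b[:,180:340]]))
```

```text
[ 0.51986545 -0.34082419  0.40829166] [-1.57311981  0.00168416 -1.5188135 ] 0.0331221674576329 [-0.47432306  0.86247476 -1.77465489]
```

View pics/v10.png

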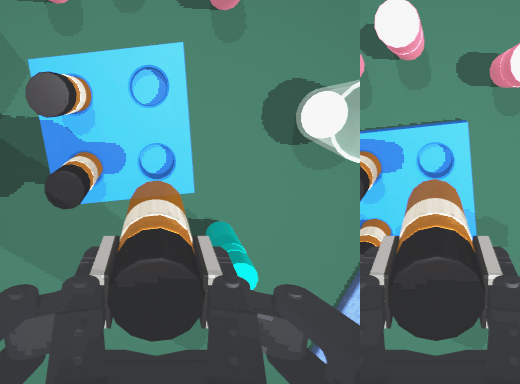

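Request:
servo_tool:
  deltas:
    - {"x":-3.65,"y":0,"z":0.6,"ax":0,"ay":0,"az":0}
    - {"x":-3.65,"y":0,"z":0.6,"ax":0,"ay":0,"az":0}
    - {"x":-3.65,"y":0,"z":0.6,"ax":0,"ay":0,"az":0}
    - {"x":-3.65,"y":0,"z":0.6,"ax":0,"ay":0,"az":0}
    - {"x":-3.65,"y":0,"z":0.6,"ax":0,"ay":0,"az":0}
    - {"x":-3.65,"y":0,"z":0.55,"ax":0,"ay":0,"az":0}
    - {"x":-3.65,"y":0,"z":0.55,"ax":0,"ay":0,"az":0}
    - {"x":-3.65,"y":0,"z":0.55,"ax":0,"ay":0,"az":0}
    - {"x":-3.65,"y":0,"z":0.55,"ax":0,"ay":0,"az":0}
    - {"x":-3.65,"y":0,"z":0.55,"ax":0,"ay":0,"az":0}

```text
time: 32.35
tcp_pos: [0.5582, 0.0278, 0.4079]
eef_rot: [-1.574, -0.0, -1.519]
wrist_force: [1.1, 0.5, -1.2]
width: 0.0334
```

Request:
servo_tool:
  deltas:
    - {"x":0,"y":0,"z":0,"ax":0,"ay":0,"az":0}
    - {"x":0,"y":3,"z":0,"ax":0,"ay":0,"az":0}
    - {"x":0,"y":3,"z":0,"ax":0,"ay":0,"az":0}
    - {"x":0,"y":3,"z":0,"ax":0,"ay":0,"az":0}
    - {"x":0,"y":1,"z":0,"ax":0,"ay":0,"az":0}
    - {"x":0,"y":0,"z":0,"ax":0,"ay":0,"az":0}
    - {"x":0,"y":0,"z":0,"ax":0,"ay":0,"az":0}

```text
time: 33.05
tcp_pos: [0.5591, 0.0261, 0.3102]
eef_rot: [-1.57, -0.0, -1.519]
wrist_force: [0.2, -0.4, -1.0]
width: 0.0333
```

Run:
```python
from h import *
p,R,st=tool();print(p,st['eef_rot'],st['width'],st['wrist_force'])
s=snap('wrist','w11.png')
for i,W in enumerate([(.5613,-.0235,.06),(.5585,.0265,.06),(.5557,.0764,.06),(.5529,.1263,.06)]):print(i,proj(s,W))
for d in models.landmark_of('well0','wrist')[:8]: print(round(d['confidence'],2),d['centre'],ray(s,d['centre'],.06)[:2])
```

```text
[0.55912509 0.02608429 0.31022815] [-1.57043761e+00 -1.01046627e-04 -1.51917577e+00] 0.03327573045528429 [ 0.18435828 -0.37006221 -0.97888286]
0 [255.85897314 264.83904886]
1 [255.5125612  199.00249658]
2 [255.11305253 124.73161776]
3 [254.65789017  40.11440924]
0.82 [253.9, 40.1] [0.55244576 0.12628483]
0.75 [254.7, 123.8] [0.55540589 0.07697384]
```

Well positions agree within 1 mm. Descend, release, return above vial A.

Request:
servo_tool:
  deltas:
    - {"x":0,"y":1,"z":0,"ax":0,"ay":0,"az":0}
    - {"x":0,"y":1,"z":0,"ax":0,"ay":0,"az":0}
    - {"x":0,"y":1,"z":0,"ax":0,"ay":0,"az":0}
    - {"x":0,"y":1,"z":0,"ax":0,"ay":0,"az":0}
    - {"x":0,"y":1,"z":0,"ax":0,"ay":0,"az":0}
    - {"x":0,"y":0.7,"z":0,"ax":0,"ay":0,"az":0}
    - {"x":0,"y":0.4,"z":0,"ax":0,"ay":0,"az":0}
    - {"x":0,"y":0,"z":0,"ax":0,"ay":0,"az":0}
    - {"x":0,"y":0,"z":0,"ax":0,"ay":0,"az":0}

```text
time: 34.05
tcp_pos: [0.5583, 0.0263, 0.251]
eef_rot: [-1.57, -0.0, -1.519]
wrist_force: [-5.4, -0.8, 17.4]
width: 0.0333
```

Run:
```python
from h import *
p,R,st=tool();print(p,st['eef_rot'],st['width'],st['wrist_force'])
```

```text
[0.55826064 0.0262688  0.25100766] [-1.57043323e+00 -3.40149940e-04 -1.51875356e+00] 0.033316614618900085 [-5.41175394 -0.83073642 17.42586902]
```

Request:
servo_tool:
  deltas:
    - {"x":0,"y":0,"z":0,"ax":0,"ay":0,"az":0}
    - {"x":0,"y":0,"z":0,"ax":0,"ay":0,"az":0}
    - {"x":0,"y":0,"z":0,"ax":0,"ay":0,"az":0}
    - {"x":0,"y":-1,"z":0,"ax":0,"ay":0,"az":0}
    - {"x":0,"y":-3,"z":0,"ax":0,"ay":0,"az":0}
    - {"x":0,"y":-4,"z":0,"ax":0,"ay":0,"az":0}
    - {"x":0,"y":-4,"z":0,"ax":0,"ay":0,"az":0}
    - {"x":0,"y":-4,"z":0,"ax":0,"ay":0,"az":0}
  jaw: 5.5

```text
time: 34.85
tcp_pos: [0.5586, 0.0264, 0.4107]
eef_rot: [-1.571, 0.0, -1.519]
wrist_force: [0.4, -0.3, -0.6]
width: 0.0549
```

Request:
servo_tool:
  deltas:
    - {"x":3.65,"y":0,"z":-1.75,"ax":0,"ay":0,"az":0}
    - {"x":3.65,"y":0,"z":-1.75,"ax":0,"ay":0,"az":0}
    - {"x":3.65,"y":0,"z":-1.75,"ax":0,"ay":0,"az":0}
    - {"x":3.65,"y":0,"z":-1.75,"ax":0,"ay":0,"az":0}
    - {"x":3.65,"y":0,"z":-1.75,"ax":0,"ay":0,"az":0}
    - {"x":3.65,"y":0,"z":-1.75,"ax":0,"ay":0,"az":0}
    - {"x":3.65,"y":0,"z":-1.75,"ax":0,"ay":0,"az":0}
    - {"x":3.65,"y":0,"z":-1.75,"ax":0,"ay":0,"az":0}
    - {"x":0,"y":0,"z":0,"ax":0,"ay":0,"az":0}
    - {"x":0,"y":0,"z":0,"ax":0,"ay":0,"az":0}

```text
time: 35.85
tcp_pos: [0.4338, -0.2731, 0.409]
eef_rot: [-1.57, 0.0, -1.521]
wrist_force: [-0.2, 0.9, 0.1]
width: 0.0549
```

Run:
```python
from h import *
p,R,st=tool();print(p,st['eef_rot'],st['width'],st['wrist_force'])
s=snap('wrist','w12.png')
g=p+R[:,1]*.155; e=proj(s,[g[0],g[1],.11]); print('exp',e)
cv2.imwrite('pics/v12.png',cv2.drawMarker(cv2.imread('pics/w12.png'),tuple(int(round(v)) for v in e),(0,0,255),0,12,1)[80:340,110:400])
for n,z in dict(carrier=0,vial0_mid=.0575).items():
    for d in models.landmark_of(n,'wrist')[:8]:
        print(n,round(d['confidence'],2),np.round(d['centre'],1),ray(s,d['centre'],z).round(4)[:2])
```

```text
[ 0.4338207  -0.27314485  0.40900167] [-1.57040756e+00  4.79777034e-04 -1.52100212e+00] 0.054853584197092 [-0.1746481   0.87172948  0.12252893]
exp [256.36904948 181.6235525 ]
carrier 0.71 [286.1 180. ] [ 0.4697 -0.2982]
vial0_mid 0.83 [309.7  29.7] [ 0.4741 -0.1483]
vial0_mid 0.74 [395.6 309.9] [ 0.5955 -0.4254]
vial0_mid 0.69 [238.6  57.9] [ 0.4132 -0.1742]
vial0_mid 0.64 [418.2  67.9] [ 0.574  -0.1746]
```

View pics/v12.png

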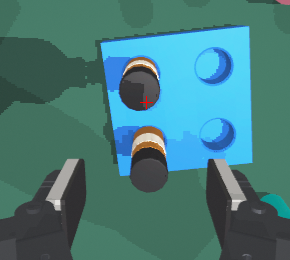

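Request:
servo_tool:
  deltas:
    - {"x":-1.05,"y":3,"z":-0.6,"ax":0,"ay":0,"az":0}
    - {"x":0,"y":3,"z":0,"ax":0,"ay":0,"az":0}
    - {"x":0,"y":3,"z":0,"ax":0,"ay":0,"az":0}
    - {"x":0,"y":1.5,"z":0,"ax":0,"ay":0,"az":0}
    - {"x":0,"y":0,"z":0,"ax":0,"ay":0,"az":0}
    - {"x":0,"y":0,"z":0,"ax":0,"ay":0,"az":0}

```text
time: 36.6
tcp_pos: [0.4282, -0.2615, 0.3041]
eef_rot: [-1.571, 0.0, -1.517]
wrist_force: [-0.3, -0.5, 0.3]
width: 0.0553
```

Run:
```python
from h import *
p,R,st=tool();print(p,st['eef_rot'],st['width'],st['wrist_force'])
s=snap('wrist','w13.png')
g=p+R[:,1]*.155; e=proj(s,[g[0],g[1],.11]); print('exp',e)
for d in models.landmark_of('vial0_mid','wrist')[:8]: print(round(d['confidence'],2),np.round(d['centre'],1),ray(s,d['centre'],.0575).round(4)[:2])
for d in models.trace('vial0_mid','wrist')[:8]: print(round(d['confidence'],2),np.round(d['bbox']),d['region'].sum())
```

```text
[ 0.42819244 -0.26154051  0.30406028] [-1.57084186e+00  1.72732520e-04 -1.51703484e+00] 0.05534020848555133 [-0.33265631 -0.51182992  0.3073221 ]
exp [256.59320358 232.42421943]
0.9 [346.9  21.9] [ 0.4747 -0.1492]
0.6 [506.5  68.7] [ 0.574  -0.1696]
0.96 [198.  11. 271.  90.] 4453
0.9 [437.  40. 512. 101.] 3579
0.68 [307.   2. 409.  60.] 4475
```

Network misses it, so I view this one.

Run:
```python
import cv2
a=cv2.drawMarker(cv2.imread('pics/w13.png'),(257,232),(0,0,255),0,12,1)[120:360,130:400]
cv2.imwrite('pics/v13.png',cv2.resize(cv2.convertScaleAbs(a,alpha=1.8,beta=20),None,fx=2,fy=2))
```

```text
(no output)
```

View pics/v13.png

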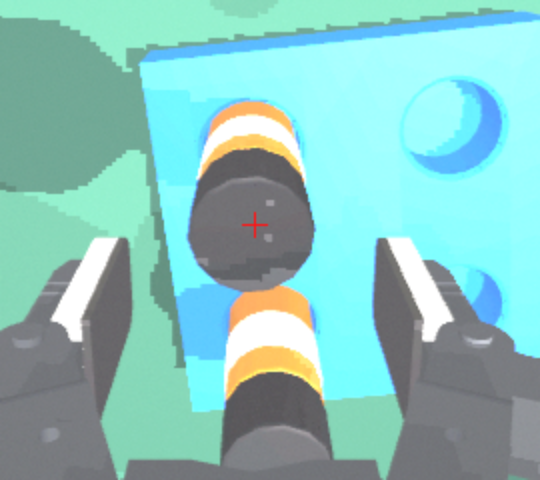

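Request:
servo_tool:
  deltas:
    - {"x":0.3,"y":1,"z":-0.1,"ax":0,"ay":0,"az":0}
    - {"x":0,"y":2,"z":0,"ax":0,"ay":0,"az":0}
    - {"x":0,"y":2,"z":0,"ax":0,"ay":0,"az":0}
    - {"x":0,"y":1.4,"z":0,"ax":0,"ay":0,"az":0}
    - {"x":0,"y":0,"z":0,"ax":0,"ay":0,"az":0}
    - {"x":0,"y":0,"z":0,"ax":0,"ay":0,"az":0}

```text
time: 37.35
tcp_pos: [0.4268, -0.2656, 0.2398]
eef_rot: [-1.571, 0.0, -1.519]
wrist_force: [-0.1, -0.3, -0.6]
width: 0.0551
```

Request:
servo_tool:
  deltas:
    - {"x":0,"y":0,"z":0,"ax":0,"ay":0,"az":0}
    - {"x":0,"y":0,"z":0,"ax":0,"ay":0,"az":0}
    - {"x":0,"y":0,"z":0,"ax":0,"ay":0,"az":0}
    - {"x":0,"y":0,"z":0,"ax":0,"ay":0,"az":0}
    - {"x":0,"y":0,"z":0,"ax":0,"ay":0,"az":0}
    - {"x":0,"y":-1,"z":0,"ax":0,"ay":0,"az":0}
    - {"x":0,"y":-4,"z":0,"ax":0,"ay":0,"az":0}
    - {"x":0,"y":-4,"z":0,"ax":0,"ay":0,"az":0}
    - {"x":0,"y":-4,"z":0,"ax":0,"ay":0,"az":0}
    - {"x":0,"y":-4,"z":0,"ax":0,"ay":0,"az":0}
  jaw: 0

```text
time: 38.35
tcp_pos: [0.4261, -0.265, 0.4114]
eef_rot: [-1.572, 0.001, -1.519]
wrist_force: [1.4, -0.2, -0.8]
width: 0.0334
```

Request:
servo_tool:
  deltas:
    - {"x":0,"y":0,"z":0,"ax":0,"ay":0,"az":0}
    - {"x":0,"y":0,"z":0,"ax":0,"ay":0,"az":0}

```text
time: 38.55
tcp_pos: [0.4267, -0.2653, 0.4107]
eef_rot: [-1.569, -0.001, -1.519]
wrist_force: [0.4, -0.3, -1.2]
width: 0.0333
```

Run:
```python
from h import *
p,R,st=tool();print(p,st['eef_rot'],st['width'],st['wrist_force'])
s=snap('wrist','w14.png')
for f in ['w7','w10','w14']:
    g=cv2.imread(f'pics/{f}.png').astype(int)
    # label/cap transition rows at centre column band in hand
    col=g[150:345,250:262].mean(1); b=col.max(1)
    print(f,[int(v) for v in b[::6]])
    row=g[300].max(1); print([int(v) for v in row[196:320:6]])
```

```text
[ 0.42672045 -0.26534878  0.41069709] [-1.56937624e+00 -1.04658720e-03 -1.51879163e+00] 0.0333319742469968 [ 0.41817317 -0.31914277 -1.2164153 ]
w7 [247, 247, 247, 245, 182, 148, 155, 154, 210, 229, 228, 175, 170, 46, 47, 47, 47, 47, 77, 57, 56, 57, 50, 50, 50, 50, 49, 50, 50, 49, 50, 49, 131]
[63, 58, 53, 49, 50, 50, 50, 51, 52, 50, 50, 50, 50, 50, 51, 50, 50, 49, 56, 58, 62]
w10 [247, 247, 247, 245, 178, 238, 151, 150, 150, 227, 227, 172, 167, 186, 46, 45, 45, 46, 61, 56, 56, 55, 53, 49, 49, 49, 49, 49, 48, 49, 48, 49, 128]
[62, 58, 47, 48, 51, 51, 49, 50, 48, 49, 49, 50, 50, 49, 49, 50, 51, 49, 63, 58, 60]
w14 [247, 247, 247, 244, 181, 234, 151, 150, 152, 227, 226, 185, 168, 236, 46, 46, 46, 45, 50, 56, 55, 55, 49, 49, 50, 49, 48, 49, 49, 49, 49, 48, 109]
[62, 57, 48, 49, 49, 50, 51, 50, 48, 50, 49, 50, 50, 49, 49, 49, 49, 48, 51, 58, 62]
```

Request:
servo_tool:
  deltas:
    - {"x":-3.35,"y":0,"z":1.47,"ax":0,"ay":0,"az":0}
    - {"x":-3.35,"y":0,"z":1.47,"ax":0,"ay":0,"az":0}
    - {"x":-3.35,"y":0,"z":1.47,"ax":0,"ay":0,"az":0}
    - {"x":-3.35,"y":0,"z":1.47,"ax":0,"ay":0,"az":0}
    - {"x":-3.35,"y":0,"z":1.47,"ax":0,"ay":0,"az":0}
    - {"x":-3.35,"y":0,"z":1.47,"ax":0,"ay":0,"az":0}
    - {"x":-3.35,"y":0,"z":1.47,"ax":0,"ay":0,"az":0}
    - {"x":-3.35,"y":0,"z":1.47,"ax":0,"ay":0,"az":0}
    - {"x":-3.35,"y":0,"z":1.47,"ax":0,"ay":0,"az":0}
    - {"x":-3.35,"y":0,"z":1.47,"ax":0,"ay":0,"az":0}

```text
time: 39.6
tcp_pos: [0.5557, 0.0782, 0.4073]
eef_rot: [-1.576, -0.001, -1.519]
wrist_force: [0.1, -0.9, -1.2]
width: 0.0332
```

Request:
servo_tool:
  deltas:
    - {"x":0,"y":0,"z":0,"ax":0,"ay":0,"az":0}
    - {"x":0,"y":3,"z":0,"ax":0,"ay":0,"az":0}
    - {"x":0,"y":3,"z":0,"ax":0,"ay":0,"az":0}
    - {"x":0,"y":3,"z":0,"ax":0,"ay":0,"az":0}
    - {"x":0,"y":1,"z":0,"ax":0,"ay":0,"az":0}
    - {"x":0,"y":0,"z":0,"ax":0,"ay":0,"az":0}
    - {"x":0,"y":0,"z":0,"ax":0,"ay":0,"az":0}

```text
time: 40.3
tcp_pos: [0.5563, 0.0765, 0.3101]
eef_rot: [-1.571, -0.0, -1.519]
wrist_force: [0.4, 0.7, -0.7]
width: 0.0328
```

Run:
```python
from h import *
p,R,st=tool();print(p,st['eef_rot'],st['width'],st['wrist_force'])
s=snap('wrist','w15.png')
for i,W in enumerate([(.5613,-.0235,.06),(.5585,.0265,.06),(.5557,.0764,.06),(.5529,.1263,.06)]):print(i,proj(s,W))
for d in models.landmark_of('well0','wrist')[:8]: print(round(d['confidence'],2),d['centre'],ray(s,d['centre'],.06)[:2])
```

```text
[0.55631729 0.07653798 0.31012846] [-1.57080060e+00 -9.93335051e-05 -1.51914057e+00] 0.0328474164903862 [ 0.44618464  0.67570187 -0.73805686]
0 [256.24663677 324.10174033]
1 [255.94541812 265.49101992]
2 [255.59983274 199.83973169]
3 [255.20925284 125.64077675]
0.76 [255.8, 128.4] [0.55336799 0.12457279]
```

Request:
servo_tool:
  deltas:
    - {"x":0,"y":1,"z":0,"ax":0,"ay":0,"az":0}
    - {"x":0,"y":1,"z":0,"ax":0,"ay":0,"az":0}
    - {"x":0,"y":1,"z":0,"ax":0,"ay":0,"az":0}
    - {"x":0,"y":1,"z":0,"ax":0,"ay":0,"az":0}
    - {"x":0,"y":1,"z":0,"ax":0,"ay":0,"az":0}
    - {"x":0,"y":0.7,"z":0,"ax":0,"ay":0,"az":0}
    - {"x":0,"y":0.3,"z":0,"ax":0,"ay":0,"az":0}
    - {"x":0,"y":0,"z":0,"ax":0,"ay":0,"az":0}
    - {"x":0,"y":0,"z":0,"ax":0,"ay":0,"az":0}

```text
time: 41.3
tcp_pos: [0.5557, 0.0768, 0.2507]
eef_rot: [-1.571, 0.0, -1.519]
wrist_force: [-3.2, 0.8, 8.6]
width: 0.0333
```

Request:
servo_tool:
  deltas:
    - {"x":0,"y":0,"z":0,"ax":0,"ay":0,"az":0}
    - {"x":0,"y":0,"z":0,"ax":0,"ay":0,"az":0}
    - {"x":0,"y":0,"z":0,"ax":0,"ay":0,"az":0}
    - {"x":0,"y":-1,"z":0,"ax":0,"ay":0,"az":0}
    - {"x":0,"y":-3,"z":0,"ax":0,"ay":0,"az":0}
    - {"x":0,"y":-4,"z":0,"ax":0,"ay":0,"az":0}
    - {"x":0,"y":-4,"z":0,"ax":0,"ay":0,"az":0}
    - {"x":0,"y":-4,"z":0,"ax":0,"ay":0,"az":0}
  jaw: 5.5

```text
time: 42.1
tcp_pos: [0.5559, 0.0768, 0.4119]
eef_rot: [-1.57, 0.0, -1.519]
wrist_force: [0.4, 0.2, -0.3]
width: 0.0549
```

Request:
servo_tool:
  deltas:
    - {"x":4.1,"y":0,"z":-1.42,"ax":0,"ay":0,"az":0}
    - {"x":4.1,"y":0,"z":-1.42,"ax":0,"ay":0,"az":0}
    - {"x":4.1,"y":0,"z":-1.42,"ax":0,"ay":0,"az":0}
    - {"x":4.1,"y":0,"z":-1.42,"ax":0,"ay":0,"az":0}
    - {"x":4.1,"y":0,"z":-1.42,"ax":0,"ay":0,"az":0}
    - {"x":4.1,"y":0,"z":-1.42,"ax":0,"ay":0,"az":0}
    - {"x":4.1,"y":0,"z":-1.42,"ax":0,"ay":0,"az":0}
    - {"x":4.1,"y":0,"z":-1.42,"ax":0,"ay":0,"az":0}
    - {"x":4.1,"y":0,"z":-1.42,"ax":0,"ay":0,"az":0}
    - {"x":4.1,"y":0,"z":-1.42,"ax":0,"ay":0,"az":0}

```text
time: 43.1
tcp_pos: [0.4349, -0.3417, 0.4105]
eef_rot: [-1.57, -0.001, -1.519]
wrist_force: [0.6, 1.1, -0.5]
width: 0.0549
```

Request:
servo_tool:
  deltas:
    - {"x":0,"y":3,"z":0,"ax":0,"ay":0,"az":0}
    - {"x":0,"y":3,"z":0,"ax":0,"ay":0,"az":0}
    - {"x":0,"y":3,"z":0,"ax":0,"ay":0,"az":0}
    - {"x":0,"y":1.5,"z":0,"ax":0,"ay":0,"az":0}
    - {"x":0,"y":0,"z":0,"ax":0,"ay":0,"az":0}
    - {"x":0,"y":0,"z":0,"ax":0,"ay":0,"az":0}

```text
time: 43.7
tcp_pos: [0.4359, -0.3402, 0.3054]
eef_rot: [-1.571, -0.0, -1.519]
wrist_force: [0.4, -0.9, 0.3]
width: 0.0549
```

Run:
```python
from h import *
p,R,st=tool();print(p,st['eef_rot'],st['width'],st['wrist_force'])
s=snap('wrist','w16.png')
g=p+R[:,1]*.155; e=proj(s,[g[0],g[1],.11]); print('exp',e)
a=cv2.drawMarker(cv2.imread('pics/w16.png'),tuple(int(round(v)) for v in e),(0,0,255),0,12,1)[120:360,130:400]
sc=snap('scene','scene3.png');sd=snap('side','side3.png')
b=cv2.resize(cv2.imread('pics/scene3.png')[150:240,230:370],(420,270),interpolation=2)
a=cv2.resize(cv2.convertScaleAbs(a,alpha=1.5,beta=20),(420,373))
c=cv2.resize(cv2.imread('pics/side3.png')[150:260,190:330],(380,299),interpolation=2)
o=np.zeros((660,800,3),np.uint8);o[:373,:420]=a;o[376:376+270,:420]=b;o[:299,420:]=c
cv2.imwrite('pics/v16.png',o[:600])
for d in models.landmark_of('vial0_mid','wrist')[:8]: print(round(d['confidence'],2),np.round(d['centre'],1),ray(s,d['centre'],.0575).round(4)[:2])
```

```text
[ 0.43585344 -0.34019719  0.30539816] [-1.57050572e+00 -2.79912691e-04 -1.51880969e+00] 0.05489050945276808 [ 0.41501603 -0.90589742  0.29653874]
exp [256.54814377 231.4315488 ]
0.94 [461.7 317.2] [ 0.5952 -0.4243]
```

View pics/v16.png

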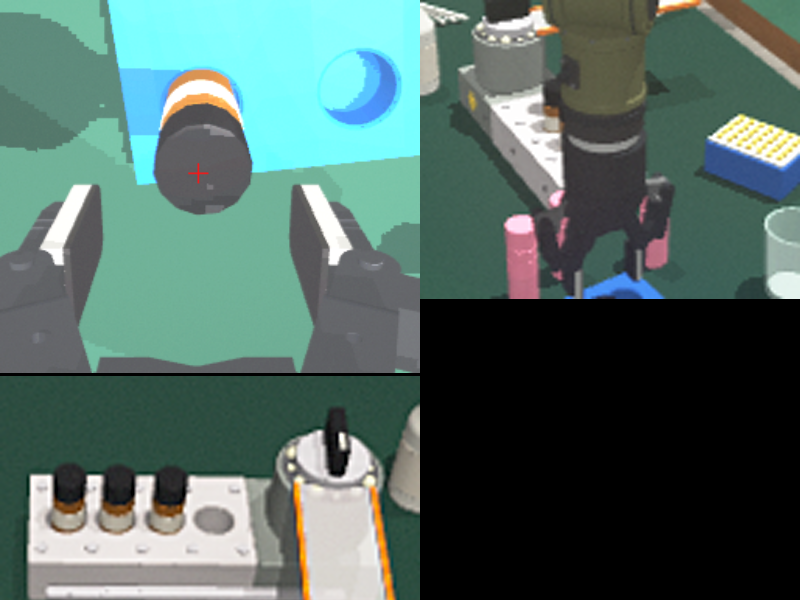

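Request:
servo_tool:
  deltas:
    - {"x":-0.15,"y":1,"z":0.2,"ax":0,"ay":0,"az":0}
    - {"x":0,"y":2,"z":0,"ax":0,"ay":0,"az":0}
    - {"x":0,"y":2,"z":0,"ax":0,"ay":0,"az":0}
    - {"x":0,"y":1.5,"z":0,"ax":0,"ay":0,"az":0}
    - {"x":0,"y":0,"z":0,"ax":0,"ay":0,"az":0}
    - {"x":0,"y":0,"z":0,"ax":0,"ay":0,"az":0}

```text
time: 44.5
tcp_pos: [0.4377, -0.3383, 0.2396]
eef_rot: [-1.571, 0.0, -1.519]
wrist_force: [0.3, -0.7, 1.0]
width: 0.0553
```

Request:
servo_tool:
  deltas:
    - {"x":0,"y":0,"z":0,"ax":0,"ay":0,"az":0}
    - {"x":0,"y":0,"z":0,"ax":0,"ay":0,"az":0}
    - {"x":0,"y":0,"z":0,"ax":0,"ay":0,"az":0}
    - {"x":0,"y":0,"z":0,"ax":0,"ay":0,"az":0}
    - {"x":0,"y":0,"z":0,"ax":0,"ay":0,"az":0}
    - {"x":0,"y":-1,"z":0,"ax":0,"ay":0,"az":0}
    - {"x":0,"y":-4,"z":0,"ax":0,"ay":0,"az":0}
    - {"x":0,"y":-4,"z":0,"ax":0,"ay":0,"az":0}
    - {"x":0,"y":-4,"z":0,"ax":0,"ay":0,"az":0}
    - {"x":0,"y":-4,"z":0,"ax":0,"ay":0,"az":0}
  jaw: 0

```text
time: 45.5
tcp_pos: [0.4371, -0.338, 0.4114]
eef_rot: [-1.572, 0.001, -1.519]
wrist_force: [0.5, -0.7, -2.0]
width: 0.0336
```

Request:
servo_tool:
  deltas:
    - {"x":0,"y":0,"z":0,"ax":0,"ay":0,"az":0}
    - {"x":0,"y":0,"z":0,"ax":0,"ay":0,"az":0}

```text
time: 45.7
tcp_pos: [0.4376, -0.3384, 0.4108]
eef_rot: [-1.569, -0.001, -1.519]
wrist_force: [-0.3, 1.1, -1.8]
width: 0.0331
```

Run:
```python
from h import *
p,R,st=tool();print(p,st['eef_rot'],st['width'],st['wrist_force'])
s=snap('wrist','w17.png')
for f in ['w10','w14','w17']:
    g=cv2.imread(f'pics/{f}.png').astype(int)
    col=g[150:345,250:262].mean(1); b=col.max(1)
    print(f,[int(v) for v in b[::6]])
```

```text
[ 0.43759623 -0.33843856  0.41075179] [-1.56932401e+00 -1.27049445e-03 -1.51882618e+00] 0.03309828334124548 [-0.29651308  1.0982381  -1.82747338]
w10 [247, 247, 247, 245, 178, 238, 151, 150, 150, 227, 227, 172, 167, 186, 46, 45, 45, 46, 61, 56, 56, 55, 53, 49, 49, 49, 49, 49, 48, 49, 48, 49, 128]
w14 [247, 247, 247, 244, 181, 234, 151, 150, 152, 227, 226, 185, 168, 236, 46, 46, 46, 45, 50, 56, 55, 55, 49, 49, 50, 49, 48, 49, 49, 49, 49, 48, 109]
w17 [247, 247, 247, 242, 173, 247, 146, 145, 145, 222, 222, 211, 167, 162, 44, 44, 44, 44, 43, 71, 53, 54, 48, 47, 48, 47, 47, 47, 47, 47, 47, 47, 47]
```

Request:
servo_tool:
  deltas:
    - {"x":-4.59,"y":0,"z":1.4,"ax":0,"ay":0,"az":0}
    - {"x":-4.59,"y":0,"z":1.4,"ax":0,"ay":0,"az":0}
    - {"x":-4.59,"y":0,"z":1.4,"ax":0,"ay":0,"az":0}
    - {"x":-4.59,"y":0,"z":1.4,"ax":0,"ay":0,"az":0}
    - {"x":-4.59,"y":0,"z":1.4,"ax":0,"ay":0,"az":0}
    - {"x":-4.59,"y":0,"z":1.4,"ax":0,"ay":0,"az":0}
    - {"x":-4.59,"y":0,"z":1.4,"ax":0,"ay":0,"az":0}
    - {"x":-4.59,"y":0,"z":1.4,"ax":0,"ay":0,"az":0}
    - {"x":-4.59,"y":0,"z":1.4,"ax":0,"ay":0,"az":0}
    - {"x":-4.59,"y":0,"z":1.4,"ax":0,"ay":0,"az":0}

```text
time: 46.75
tcp_pos: [0.5529, 0.1291, 0.4073]
eef_rot: [-1.575, -0.001, -1.519]
wrist_force: [1.3, -0.0, -0.7]
width: 0.0333
```

Request:
servo_tool:
  deltas:
    - {"x":0,"y":0,"z":0,"ax":0,"ay":0,"az":0}
    - {"x":0,"y":3,"z":0,"ax":0,"ay":0,"az":0}
    - {"x":0,"y":3,"z":0,"ax":0,"ay":0,"az":0}
    - {"x":0,"y":3,"z":0,"ax":0,"ay":0,"az":0}
    - {"x":0,"y":1,"z":0,"ax":0,"ay":0,"az":0}
    - {"x":0,"y":0,"z":0,"ax":0,"ay":0,"az":0}
    - {"x":0,"y":0,"z":0,"ax":0,"ay":0,"az":0}

```text
time: 47.45
tcp_pos: [0.5537, 0.1269, 0.3101]
eef_rot: [-1.571, -0.0, -1.519]
wrist_force: [-0.4, 0.3, -0.5]
width: 0.0331
```

Request:
servo_tool:
  deltas:
    - {"x":0,"y":1,"z":0,"ax":0,"ay":0,"az":0}
    - {"x":0,"y":1,"z":0,"ax":0,"ay":0,"az":0}
    - {"x":0,"y":1,"z":0,"ax":0,"ay":0,"az":0}
    - {"x":0,"y":1,"z":0,"ax":0,"ay":0,"az":0}
    - {"x":0,"y":1,"z":0,"ax":0,"ay":0,"az":0}
    - {"x":0,"y":0.7,"z":0,"ax":0,"ay":0,"az":0}
    - {"x":0,"y":0.3,"z":0,"ax":0,"ay":0,"az":0}
    - {"x":0,"y":0,"z":0,"ax":0,"ay":0,"az":0}
    - {"x":0,"y":0,"z":0,"ax":0,"ay":0,"az":0}

```text
time: 48.35
tcp_pos: [0.5528, 0.1271, 0.2506]
eef_rot: [-1.572, 0.0, -1.519]
wrist_force: [-4.3, -0.6, 8.4]
width: 0.0333
```

Request:
servo_tool:
  deltas:
    - {"x":0,"y":0,"z":0,"ax":0,"ay":0,"az":0}
    - {"x":0,"y":0,"z":0,"ax":0,"ay":0,"az":0}
    - {"x":0,"y":0,"z":0,"ax":0,"ay":0,"az":0}
    - {"x":0,"y":-1,"z":0,"ax":0,"ay":0,"az":0}
    - {"x":0,"y":-3,"z":0,"ax":0,"ay":0,"az":0}
    - {"x":0,"y":-4,"z":0,"ax":0,"ay":0,"az":0}
    - {"x":0,"y":-4,"z":0,"ax":0,"ay":0,"az":0}
    - {"x":0,"y":-4,"z":0,"ax":0,"ay":0,"az":0}
    - {"x":0,"y":-4,"z":0,"ax":0,"ay":0,"az":0}
  jaw: 5

```text
time: 49.25
tcp_pos: [0.5532, 0.1272, 0.4522]
eef_rot: [-1.57, 0.0, -1.519]
wrist_force: [0.5, -0.0, 0.3]
width: 0.0501
```

Request:
servo_tool:
  deltas:
    - {"x":-3.5,"y":0,"z":0,"ax":0,"ay":0,"az":0}
    - {"x":-3.5,"y":0,"z":0,"ax":0,"ay":0,"az":0}
    - {"x":-3.5,"y":0,"z":0,"ax":0,"ay":0,"az":0}
    - {"x":0,"y":0,"z":0,"ax":0,"ay":-0.14,"az":0}
    - {"x":0,"y":0,"z":0,"ax":0,"ay":-0.14,"az":0}
    - {"x":0,"y":0,"z":0,"ax":0,"ay":-0.14,"az":0}
    - {"x":0,"y":0,"z":0,"ax":0,"ay":-0.14,"az":0}
    - {"x":0,"y":0,"z":0,"ax":0,"ay":-0.14,"az":0}
    - {"x":0,"y":0,"z":0,"ax":0,"ay":-0.14,"az":0}
    - {"x":0,"y":0,"z":0,"ax":0,"ay":-0.14,"az":0}

```text
time: 50.25
tcp_pos: [0.548, 0.2321, 0.4504]
eef_rot: [-1.57, -0.0, -0.533]
wrist_force: [-0.4, 0.2, 0.1]
width: 0.0499
```

Request:
servo_tool:
  deltas:
    - {"x":0,"y":0,"z":0,"ax":0,"ay":-0.14,"az":0}
    - {"x":0,"y":0,"z":0,"ax":0,"ay":-0.14,"az":0}
    - {"x":0,"y":0,"z":0,"ax":0,"ay":-0.14,"az":0}
    - {"x":0,"y":0,"z":0,"ax":0,"ay":-0.11,"az":0}
    - {"x":0,"y":0,"z":0,"ax":0,"ay":0,"az":0}
    - {"x":0,"y":0,"z":0,"ax":0,"ay":0,"az":0}

```text
time: 50.85
tcp_pos: [0.5481, 0.2321, 0.4501]
eef_rot: [-1.571, -0.0, -0.011]
wrist_force: [0.1, 0.7, 0.3]
width: 0.0502
```

Run:
```python
from h import *
p,R,st=tool();print(p,st['eef_rot'],st['width'],st['wrist_force'],st['time'])
s=snap('wrist','w18.png')
g=p+R[:,1]*.155; e=proj(s,[.547,.2315,.178]); print('knob exp',e)
for d in models.landmark_of('knob_grip','wrist')[:3]: print(round(d['confidence'],2),np.round(d['centre'],1),ray(s,d['centre'],.178).round(4)[:2])
snap('scene','scene4.png');snap('side','side4.png')
b=cv2.resize(cv2.imread('pics/scene4.png')[150:250,230:390],(400,250),interpolation=2)
c=cv2.resize(cv2.imread('pics/side4.png')[150:250,190:350],(400,250),interpolation=2)
a=cv2.resize(cv2.imread('pics/w18.png'),(400,300))
o=np.zeros((550,800,3),np.uint8);o[:250,:400]=b;o[:250,400:]=c;o[250:,:400]=a
cv2.imwrite('pics/v18.png',o)
```

```text
[0.54806762 0.23206145 0.45011351] [-1.57065175e+00 -3.89063352e-04 -1.11267818e-02] 0.05021487110522389 [0.12628034 0.69985311 0.33757843] 50.85
knob exp [256.58111587 191.49931946]
0.53 [159.3 167.5] [0.5279 0.1606]
```

View pics/v18.png

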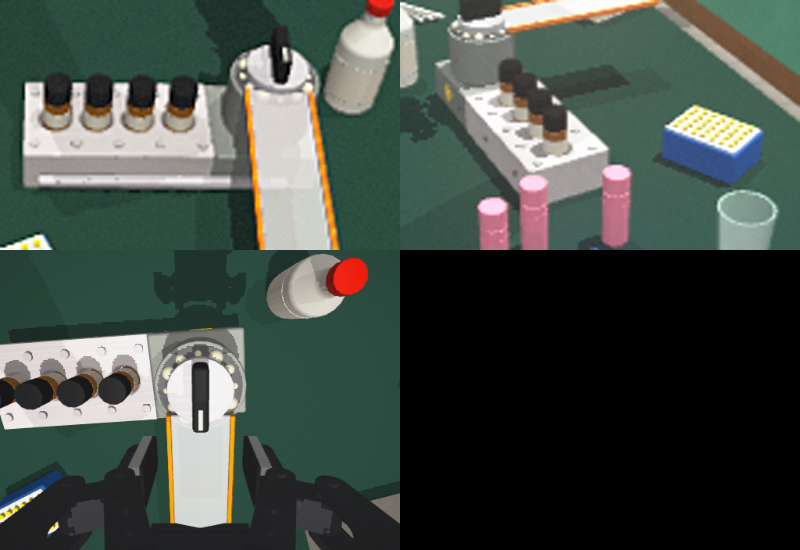

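Request:
servo_tool:
  deltas:
    - {"x":-0.1,"y":3,"z":0,"ax":0,"ay":0,"az":0}
    - {"x":0,"y":3,"z":0,"ax":0,"ay":0,"az":0}
    - {"x":0,"y":3,"z":0,"ax":0,"ay":0,"az":0}
    - {"x":0,"y":2.5,"z":0,"ax":0,"ay":0,"az":0}
    - {"x":0,"y":0,"z":0,"ax":0,"ay":0,"az":0}
    - {"x":0,"y":0,"z":0,"ax":0,"ay":0,"az":0}

```text
time: 51.65
tcp_pos: [0.5471, 0.2321, 0.3349]
eef_rot: [-1.571, 0.001, -0.009]
wrist_force: [0.7, -1.2, -0.1]
width: 0.0502
```

Request:
servo_tool:
  deltas:
    - {"x":0,"y":0,"z":0,"ax":0,"ay":0,"az":0}
    - {"x":0,"y":0,"z":0,"ax":0,"ay":0,"az":0}
    - {"x":0,"y":0,"z":0,"ax":0,"ay":0,"az":0}
    - {"x":0,"y":0,"z":0,"ax":0,"ay":0,"az":0}
    - {"x":0,"y":0,"z":0,"ax":0,"ay":0,"az":0}
    - {"x":0,"y":0,"z":0,"ax":0,"ay":0,"az":0}
  jaw: 0
  grip_force: 40

```text
time: 52.25
tcp_pos: [0.5477, 0.2324, 0.3365]
eef_rot: [-1.569, -0.003, -0.009]
wrist_force: [-0.5, 0.1, 5.8]
width: 0.0155
```

Request:
servo_tool:
  deltas:
    - {"x":0,"y":0,"z":0,"ax":0,"ay":0.1,"az":0}
    - {"x":0,"y":0,"z":0,"ax":0,"ay":0.1,"az":0}
    - {"x":0,"y":0,"z":0,"ax":0,"ay":0.1,"az":0}
    - {"x":0,"y":0,"z":0,"ax":0,"ay":0.1,"az":0}
    - {"x":0,"y":0,"z":0,"ax":0,"ay":0.1,"az":0}
    - {"x":0,"y":0,"z":0,"ax":0,"ay":0.1,"az":0}
    - {"x":0,"y":0,"z":0,"ax":0,"ay":0.1,"az":0}
    - {"x":0,"y":0,"z":0,"ax":0,"ay":0.1,"az":0}
    - {"x":0,"y":0,"z":0,"ax":0,"ay":0.1,"az":0}
    - {"x":0,"y":0,"z":0,"ax":0,"ay":0.1,"az":0}

```text
time: 53.25
tcp_pos: [0.5471, 0.2314, 0.3365]
eef_rot: [-1.57, -0.002, -1.013]
wrist_force: [-2.0, -3.8, 8.0]
width: 0.0153
```

Request:
servo_tool:
  deltas:
    - {"x":0,"y":0,"z":0,"ax":0,"ay":0.1,"az":0}
    - {"x":0,"y":0,"z":0,"ax":0,"ay":0.1,"az":0}
    - {"x":0,"y":0,"z":0,"ax":0,"ay":0.1,"az":0}
    - {"x":0,"y":0,"z":0,"ax":0,"ay":0.1,"az":0}
    - {"x":0,"y":0,"z":0,"ax":0,"ay":0.1,"az":0}
    - {"x":0,"y":0,"z":0,"ax":0,"ay":0,"az":0}
    - {"x":0,"y":0,"z":0,"ax":0,"ay":0,"az":0}
    - {"x":0,"y":0,"z":0,"ax":0,"ay":0,"az":0}

```text
time: 54.05
tcp_pos: [0.5466, 0.2312, 0.3365]
eef_rot: [-1.57, -0.002, -1.51]
wrist_force: [-4.0, -3.7, 9.6]
width: 0.0154
```

Angle ≈ 0. Release and retreat straight up.

Request:
servo_tool:
  deltas:
    - {"x":0,"y":0,"z":0,"ax":0,"ay":0,"az":0}
    - {"x":0,"y":0,"z":0,"ax":0,"ay":0,"az":0}
    - {"x":0,"y":0,"z":0,"ax":0,"ay":0,"az":0}
    - {"x":0,"y":0,"z":0,"ax":0,"ay":0,"az":0}
    - {"x":0,"y":-2,"z":0,"ax":0,"ay":0,"az":0}
    - {"x":0,"y":-4,"z":0,"ax":0,"ay":0,"az":0}
    - {"x":0,"y":-4,"z":0,"ax":0,"ay":0,"az":0}
    - {"x":0,"y":-3,"z":0,"ax":0,"ay":0,"az":0}
    - {"x":0,"y":0,"z":0,"ax":0,"ay":0,"az":0}
    - {"x":0,"y":0,"z":0,"ax":0,"ay":0,"az":0}
  jaw: 5

```text
time: 55.05
tcp_pos: [0.5473, 0.2323, 0.4651]
eef_rot: [-1.569, 0.001, -1.509]
wrist_force: [-0.4, 0.4, -0.6]
width: 0.0498
```

Run:
```python
from h import *
p,R,st=tool();print(p,st['eef_rot'],st['width'],st['wrist_force'],st['time'])
for c in ['side','scene','wrist']:
    s=snap(c,c+'5.png')
    for d in models.landmark_of('guard_end',c)[:1]: 
        X=ray(s,d['centre'],.14);print(c,d['confidence'],X,np.arctan2(X[0]-.547,.2315-X[1])-.056)
    for d in models.landmark_of('vial0_mid',c)[:8]: print(' ',round(d['confidence'],2),ray(s,d['centre'],.067)[:2].round(3))
```

```text
[0.54732116 0.23225228 0.46507014] [-1.56937997e+00  5.44474147e-04 -1.50871185e+00] 0.04979742020801685 [-0.41575036  0.36470568 -0.55823519] 55.05
side 0.82 [ 0.56215999 -0.0478326   0.14      ] -0.0017810172048889142
  0.9 [ 0.457 -0.163]
  0.89 [ 0.6  -0.44]
  0.85 [ 0.397 -0.19 ]
  0.71 [ 0.567 -0.192]
  0.58 [ 0.557 -0.02 ]
  0.56 [0.591 0.043]
scene 0.98 [ 0.56928027 -0.05728698  0.14      ] 0.020998697089128555
  0.8 [ 0.59  -0.164]
  0.8 [ 0.502 -0.131]
  0.75 [ 0.439 -0.169]
  0.63 [ 0.613 -0.415]
  0.61 [ 0.541 -0.019]
wrist 0.18 [0.47350867 0.34177878 0.14      ] -2.609764974213547
```

Guard within about 0.02 rad of closed, gripper clear. Handing in.

```bash
python3 -c "
from plant import manip
print(manip.finish_job())"
```

```text
the job is handed in; nothing more can be done
None
```

The job is done and handed in at about 55 s. It reports no verdict, so the results below come from my own checks.

- **Freeing the guard:** I rocked the knob through seven swings of about ±0.30 rad, each with a pause of more than half a second. I then tested it slightly past the old stop and the torque stayed at friction level, so it was free. I swung it open to about 1.5 rad.
- **Vials:** All four vials from the blue carrier went into wells 0 to 3. The carrier had been knocked about 1 cm aside after the second vial, so I re-measured it before picking the third. Each placing ended in light contact at the expected seated height, and pictures with the guard still open showed all four upright in the wells.
- **Closing:** I swung the guard back and let go. The last two camera estimates put it at about 0.00 and +0.02 rad, and the gripper was clear above with no contact force.
- **Weak or failed checks:**
  - The vial detector sometimes missed vials close up, so I took those positions from the pictures.
  - The wrist camera's last guard reading (confidence 0.18) was clearly wrong and I ignored it.
  - With the guard closed, I only had partial vial detections through the plate. I did not measure the bottle, beaker or tip box numerically at the end; the pictures with the guard open showed all three upright.

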